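# Clamp the printing block with a ring spanner in short swings

### The arm

A 7-joint arm with a two-finger parallel gripper is mounted at the origin on the work surface. World frame = base frame: x ahead of the robot, y to its left, z up, the work surface at z = 0. Lengths are in m, angles in rad, forces in N, time in s.
With the tool pointing down it reaches from about 0.425 to 1.025 m from the base axis. Payload 9.4 kg.
Tool frame: the origin (TCP) lies on the centre line of the jaws, within the pads' length; the fingertips stand 22 mm ahead of it and the grasp point (between the pads) lies 3 mm ahead of it; z points along the fingers, x is the direction in which the jaws open and shut, and the axes are right-handed (so a half turn about z gives the same grasp; the last joint's range is limited). The gripper opens to 85 mm and grips with 20 to 120 N. Pads are 22 mm wide; open, the fingers measure 114 mm over their backs; the gripper's body (76 mm by 85 mm) begins 54 mm behind the grasp point. The pads swing forward as they close: fully open they stand 13 mm farther back than shut.
Start: joints at [-1.188, 0.599, -0.003, 1.599, 0.002, 0.943, -0.08], TCP at [0.322, 0.65, 0.253] pointing down, gripper open.
Joint ranges: [-2.57, 2.57], [-0.35, 1.97], [-1.29, 1.29], [0.11, 2.56], [-1.05, 4.19], [0.11, 1.86], [-2.63, 2.63]. Speed limits (rad/s): [2.22, 2.22, 3.01, 3.01, 3.14, 3.14, 3.14].

### API

Orientations are given as a unit quaternion [w, x, y, z].
In Python, from bench import telemetry, cams, ticket gives the robot as it stands.
- The arm moves only by the shell command python3 -m creep 'ROWS' [OPENING]. ROWS is JSON, a list of rows, each an object of numbers: "tx", "ty", "tz": the shift along the tool's x, y, z in m; "roll": the turn about the tool's z in degrees. A call has 1 to 8 rows; each row is the pose to reach, as a shift and turn from the pose commanded when the call began, along the tool's axes at that moment; what a row does not reach only later rows make up. A row lasts 1/8 s, in which the tool goes at most 62.5 mm and 10.7 degrees, less where a joint would pass 70% of its speed; a pose out of reach is approached as far as the arm can. A call with a gripper value outside its range is refused whole. OPENING is the closure in counts, from 0 (fully open) to 255 (shut), set as the call begins (- or left out, the last holds). The fingers move at their own pace and stop on an object; the grip force is fixed at half the most. Time passes only in rows, so rows that repeat a pose let the fingers close. It gives the time, the measured TCP pose, the force and the opening at its end, in the units of the state.
- telemetry.observe(): the state, without advancing time (a new reading comes with each control period).
- cams.get_image(name): name is "scene" or "side" or "wrist"; returns a dict with "pixels" (420x560x3 uint8, red, green, blue), "intrinsics" (3x3 intrinsics, pixels), "world_from_camera" (4x4, takes a point from camera to world coordinates). Camera axes: x right, y up, looking along -z (the intrinsics and any distortion apply to the point x, -y, -z); pixel columns grow to the right and rows downward; lengths in m; the calibration is good to about 2 mm. The wrist camera is an equidistant fisheye: a pixel r from the principal point sees the ray r / f radians off the axis. A picture is of the moment at which its call begins. There is no depth.
- ticket.finish_job(): hands the job in, once; it reports no verdict.
The state is a dict: "t": time; "qpos": joint angles; "qvel": joint speeds; "effort": joint torques, N m; "tool_pos": TCP position; "tcp_rot": TCP orientation; "wrist_force": force on the tool from outside, world axes, zero at the start; "ft_torque": the same for the moment, N m; "grip_width": opening from 0.0 (shut) to 1.0 (fully open).
Only numpy, scipy, OpenCV 4.12 (cv2) and the standard library are available. Lean on these libraries where they do the work, as an engineer would, in place of code of your own. Each camera call takes 0.05 s, during which the arm holds its last target.

### The job

The inked printing block lies slack on its bed: take the ring spanner off its wooden rest and, in short swings between fence and block (down over the brass clamp nut, pull clockwise, lift off, swing back, on again), tighten the nut to about 1.2 N m, some 10 N of push at the middle of the blue sleeve. Do not pull beyond 1.4 N m, or the strap crushes the block's edge. Then lay the spanner flat back on its rest; keep the gripper off the wet block and leave everything else where it stands.

Things in the scene. Friction and masses are not known exactly. Their poses are not given: they have to be found in the camera images.
- bed: Fixed wooden printing bed, board 262 x 342 x 26 mm. Origin on the table under the clamp stud's axis; x from its front edge (42 mm before the stud) inwards, y left, z up. Right of the stud a fence, face 46 mm from the axis, top 64 mm up. Fence and block end at the front edge: a handle on the nut sticks out along -x and swings only 0.7 rad either way before it meets their corners.
- block: Loose printing block, dark wood, 240 (x) x 182 (y) x 36 mm, about 1.3 kg, wet dark-blue relief on top, lying on the bed along its axes. Origin under its centre. Right side face 46 mm left of the stud axis, top 62 mm above the table; a tongue 8 mm high and 24 mm wide along that side lies under the strap.
- strap: Loose steel strap 36 x 71 x 8 mm, lying across the bed with the stud through its hole: left end on the block's tongue, right end on a steel packing. Origin on the stud axis at its underside, 34 mm above the table; x and y as the bed's. The slack nut hovers 0.6 to 1.5 mm above it.
- nut_top (a point): Centre of the top of the brass flange nut, 64 mm above the table (0.6 to 1.5 mm more when slack). Hexagon 30 mm across flats, 18 mm high, on a round flange 42 mm wide. x axis to a hexagon corner, z up. Tightens clockwise from above: runs easily (0.2 N m) for 0.9 to 2.4 rad, unknown how far, until the strap bears; there it takes 0.75 N m, then 1 N m more per rad. Stays where left.
- spanner: Loose steel ring spanner, 0.35 kg. Origin at the ring's centre on the underside, z up; straight handle along -x to 183 mm from there, 14 mm wide, 1 to 13 mm above the underside. Head 51 mm wide, 14 mm thick; mass centre about 60 mm from the origin. Through hole 31.2 mm across flats, corners on its x axis and each 60 degrees, 0.07 rad of play on the nut. Let go on the nut, the handle droops.
- grip (a point): On the spanner: centre of the handle 115 mm from the ring's centre, 7 mm above the underside, near the middle of the blue sleeve (94 mm long, soft); axes as the spanner's. At the start this part overhangs the rest by some 20 mm or more.
- rest: Fixed wooden rest block, 100 (x) x 85 (y) x 30 mm. Origin under its centre. The spanner's head and inner handle lie on it, ring's centre some 40 mm from its centre on the +x side, handle end overhanging on the -x side.
- bowl: Bystander: blue ceramic ink bowl, 100 mm across, 45 mm high. Origin under its centre.
- jar: Bystander: amber jar with red cap, 56 mm across, 85 mm high. Origin under its centre.
- palm_brush: Bystander: brown cone-shaped palm-fibre brush standing upright, 68 mm across, 113 mm high. Origin under its centre.
- mallet: Bystander: wooden mallet lying flat, 180 mm long, head 70 x 48 mm. Origin on the table under its handle, 62 mm from the head's centre.
- stud (a point): On the stud's axis, 46 mm above the table: the upper face of the nut's flange, on which the underside of the fully seated spanner lies (18 mm below the nut's top). The threaded stud, 20 mm thick, stands up through the nut to 72 mm above the table: lift the spanner's underside above that to move it sideways, above 64 mm to turn it back. Axes as the bed's.
Mind the look-alikes: they are no part of the job. There is more than one size of the spanner; the job needs the largest.

How it is judged:
On the way, in this order (a step that is already met when the one before it is completed fails the run):
1. the spanner's ring sits fully down on the nut (horizontal distance between spanner and nut_top below 0.004 m and z of spanner in the frame of nut_top below -0.0135 m and angle between spanner's own z axis and vertical below 0.2 rad), for 0.1 s.
2. the strap holds the block firmly (over 9 N), tightened with the spanner on the nut (contact force between strap and block above 9 N and horizontal distance between spanner and nut_top below 0.004 m and z of spanner in the frame of nut_top below -0.0135 m), for 0.2 s.
At the end, for the whole second after the job is handed in: The strap still presses on the block with more than 9 N (reached at a pull of about 1 N m; the limit of 25 N at about 1.5 N m), and the spanner lies still, flat (within 0.1 rad) and right side up on its rest, ring's centre within 65 mm of the rest's centre (contact force between strap and block above 9 N and horizontal distance between spanner and rest below 0.065 m and z of spanner in the frame of rest between 0.027 and 0.036 m and angle between spanner's own z axis and vertical below 0.1 rad and linear speed of spanner below 0.02 m/s); the robot touches nothing.
It fails at once if the strap presses on the block's edge with more than 25 N (over-tightened, pulled to about 1.5 N m) (contact force between strap and block above 25 N).
It fails at once if the block is shifted by more than 5 mm (distance of block from where it was at the start of the episode above 0.005 m).
It fails at once if the gripper or arm touches the block with more than 2 N (contact force between any of the fingers, the arm and block above 2 N).
It fails at once if a bystander is moved by more than 20 mm (distance of any of bowl, jar, palm_brush, mallet from where it was at the start of the episode above 0.02 m).
It also fails if it takes over 72 s, if anything falls off the work surface, if the arm or the gripper's body presses on something with over 40 N, if the wrist force passes 120 N, or if a joint passes its speed limit or range.

## Working session

There is one attempt and no reset: what is moved stays moved. The work goes in short steps, Python scripts to look and compute and a shell command to move; the robot and the scene stay as the last step left them, time stands still between calls to the robot, and variables do not carry over. Pictures are saved under pics/ and viewed, and the job is handed in when it is done.

```bash
ls; mkdir -p pics; python3 - <<'E'
from bench import telemetry,cams
import cv2
s=telemetry.observe(); print(s)
for n in ("scene","side","wrist"):
    d=cams.get_image(n); cv2.imwrite(f"pics/{n}0.png",d["pixels"][:,:,::-1]); print(n,d["intrinsics"],d["world_from_camera"])
E
```

```text
pics
{'t': 0.0, 'qpos': array([-1.18768475,  0.6001489 , -0.00250145,  1.60013388,  0.00180806,
        0.94290627, -0.07979759]), 'qvel': array([-0.00171588, -0.00039428,  0.00059518,  0.00045578,  0.00141611,
       -0.00160766, -0.00057446]), 'effort': array([ 5.61571196e-04, -7.76467180e+01,  1.56516641e+00, -2.57998341e+01,
        1.23578904e-02,  9.43063729e-03, -1.73508414e-05]), 'tool_pos': array([0.32158125, 0.64928452, 0.25239894]), 'tcp_rot': array([ 4.92651689e-04,  8.49632400e-01,  5.27374771e-01, -6.27107569e-04]), 'wrist_force': array([ 0.71488209, -0.08413605, -0.54434973]), 'ft_torque': array([-0.01835703,  0.08112489, -0.03209662]), 'grip_width': 0.9994790043867902}
scene [[535.69240093   0.         281.94026774]
 [  0.         535.69240093 198.72361325]
 [  0.           0.           1.        ]] [[-0.3965882  -0.61209064  0.68415119  1.46520701]
 [ 0.91795118 -0.25700391  0.30218309  0.36759146]
 [-0.00913391  0.74785964  0.66379404  1.01077202]
 [ 0.          0.          0.          1.        ]]
side [[472.94545968   0.         285.84975791]
 [  0.         472.94545968 216.07523336]
 [  0.           0.           1.        ]] [[ 0.95058336  0.16166067 -0.26506057  0.09948981]
 [-0.3104292   0.50864847 -0.80306316 -1.20918017]
 [ 0.00499893  0.84566102  0.53369697  0.83382639]
 [ 0.          0.          0.          1.        ]]
wrist [[325.1922621    0.         284.27929942]
 [  0.         325.1922621  210.29073533]
 [  0.           0.           1.        ]] [[ 0.44286365 -0.86337867 -0.24176241  0.25961456]
 [ 0.89658471  0.42562582  0.12238677  0.6801171 ]
 [-0.0027658  -0.27096113  0.96258632  0.37357426]
 [ 0.          0.          0.          1.        ]]
```

View pics/scene0.png

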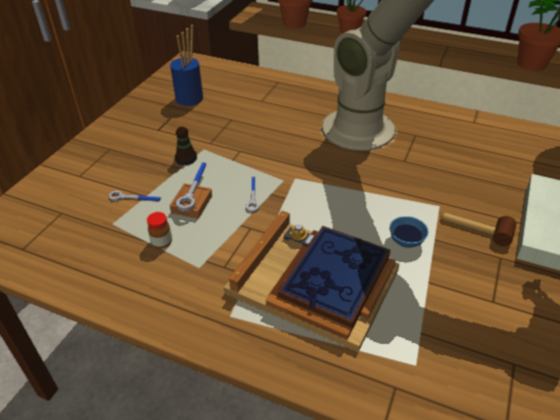

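View pics/side0.png

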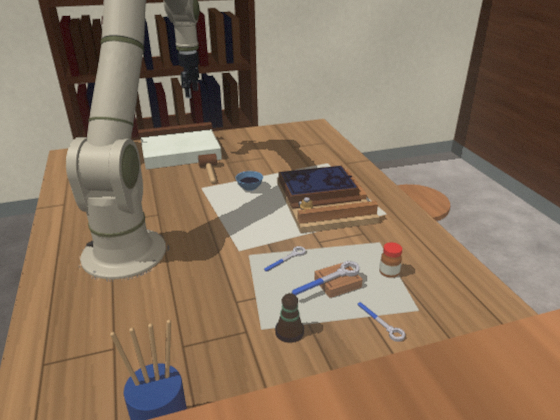

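View pics/wrist0.png

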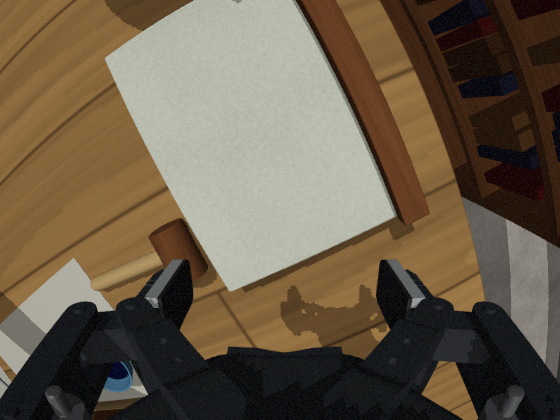

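```bash
cat > h.py <<'E'
import numpy as np, cv2
from bench import telemetry,cams
def ray(d,u,v,fish=False):
    K=d["intrinsics"];T=d["world_from_camera"]
    x=(u-K[0,2])/K[0,0];y=(v-K[1,2])/K[1,1]
    if fish:
        r=np.hypot(x,y); k=np.sin(r)/r if r>1e-9 else 1; c=np.array([x*k,-y*k,-np.cos(r)])
    else: c=np.array([x,-y,-1.])
    return T[:3,3],T[:3,:3]@(c/np.linalg.norm(c))
def onz(d,u,v,z,fish=False):
    o,r=ray(d,u,v,fish); return o+r*(z-o[2])/r[2]
def proj(d,P,fish=False):
    K=d["intrinsics"];T=d["world_from_camera"]
    c=T[:3,:3].T@(np.asarray(P)-T[:3,3]); x,y,z=c[0],-c[1],-c[2]
    if fish:
        h=np.hypot(x,y);t=np.arctan2(h,z);x,y=x/h*t,y/h*t
    else: x,y=x/z,y/z
    return K[0,0]*x+K[0,2],K[1,1]*y+K[1,2]
def tri(rs):
    A=np.zeros((3,3));b=np.zeros(3)
    for o,r in rs:
        M=np.eye(3)-np.outer(r,r);A+=M;b+=M@o
    return np.linalg.solve(A,b)
def save(im,n,roi=None,s=1):
    if roi: im=im[roi[1]:roi[3],roi[0]:roi[2]]
    im=cv2.resize(im,None,fx=s,fy=s,interpolation=cv2.INTER_CUBIC)
    cv2.imwrite(f"pics/{n}.png",im[:,:,::-1])
def yaw(R=None):
    from scipy.spatial.transform import Rotation as Rn
    q=telemetry.observe()["tcp_rot"]; M=Rn.from_quat([q[1],q[2],q[3],q[0]]).as_matrix(); return M
E
python3 - <<'E'
from h import *
S=cams.get_image("scene");D=cams.get_image("side")
a=np.vstack([cv2.resize(S["pixels"][150:250,100:280],(720,400),interpolation=2)]) 
save(S["pixels"],"s1",(100,150,280,260),4.4); save(D["pixels"],"d1",(240,230,420,350),4.4)
save(S["pixels"],"s2",(220,190,400,340),4)
print(onz(S,190,190,.04),onz(S,299,232,.065),onz(S,158,225,.05))
print(yaw())
E
```

```text
[ 0.5302684  -0.32521297  0.04      ] [0.58835984 0.02552889 0.065     ] [ 0.69152733 -0.32297561  0.05      ]
[[ 4.43759671e-01  8.96145792e-01 -2.72508528e-04]
 [ 8.96145456e-01 -4.43759743e-01 -7.81759035e-04]
 [-8.21498384e-04  1.02705853e-04 -9.99999657e-01]]
```

View pics/s1.png

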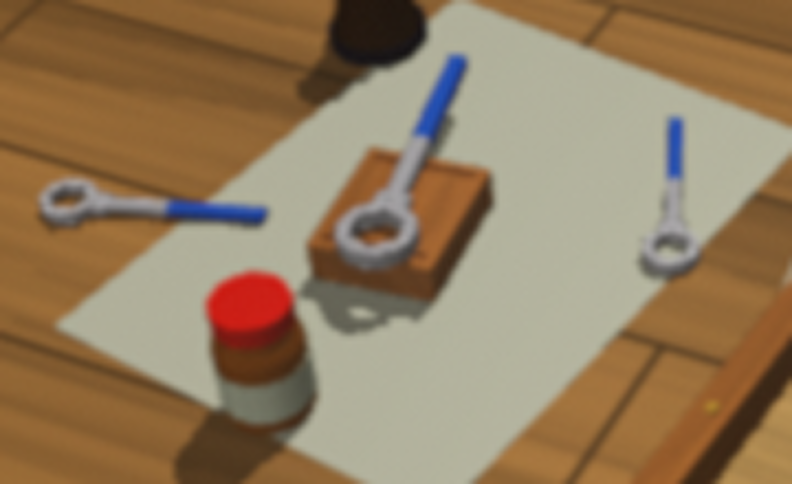

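View pics/d1.png

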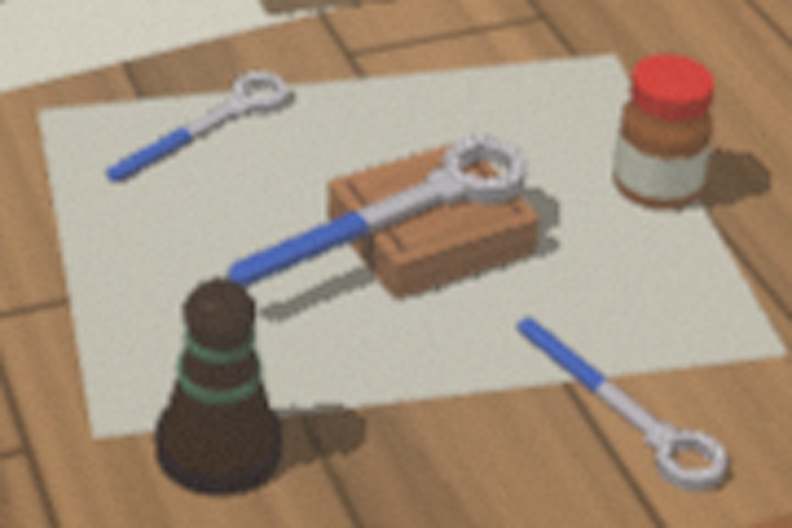

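View pics/s2.png

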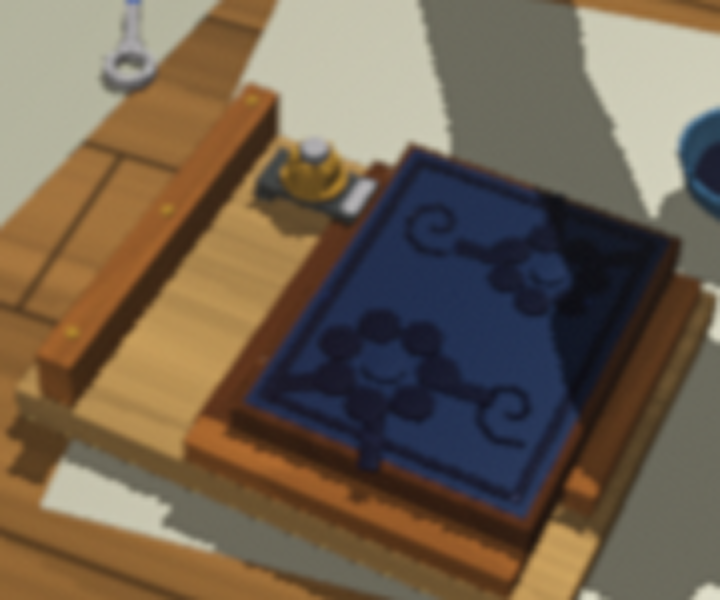

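```bash
R='{"tx":-0.449,"ty":0.445,"tz":0.0,"roll":-26}'; python3 -m creep '[{"tx":-0.449,"ty":0.445,"roll":-26},{"tx":-0.449,"ty":0.445,"roll":-26},{"tx":-0.449,"ty":0.445,"roll":-26},{"tx":-0.449,"ty":0.445,"roll":-26},{"tx":-0.449,"ty":0.445,"roll":-26},{"tx":-0.449,"ty":0.445,"roll":-26},{"tx":-0.449,"ty":0.445,"roll":-26},{"tx":-0.449,"ty":0.445,"roll":-26}]' 0
python3 - <<'E'
from h import *
print(yaw().round(3)); print(telemetry.observe()["qpos"].round(2))
E
```

```text
[[ 0.444  0.896 -0.   ]
 [ 0.896 -0.444 -0.001]
 [-0.001  0.    -1.   ]]
[-1.19  0.6  -0.    1.6   0.    0.94 -0.08]$[0]: bad value
```

```bash
python3 -m creep '[{"tx":-0.449,"ty":0.445,"tz":0,"roll":-26},{"tx":-0.449,"ty":0.445,"tz":0,"roll":-26},{"tx":-0.449,"ty":0.445,"tz":0,"roll":-26},{"tx":-0.449,"ty":0.445,"tz":0,"roll":-26},{"tx":-0.449,"ty":0.445,"tz":0,"roll":-26},{"tx":-0.449,"ty":0.445,"tz":0,"roll":-26},{"tx":-0.449,"ty":0.445,"tz":0,"roll":-26},{"tx":-0.449,"ty":0.445,"tz":0,"roll":-26}]' 0
python3 - <<'E'
from h import *
print(yaw().round(3)); print(telemetry.observe()["qpos"].round(2))
E
```

```text
t: 1.25
tool_pos: [0.4801, 0.1734, 0.2535]
tcp_rot: [0.0, 0.709, 0.705, 0.0]
wrist_force: [0.4, 0.8, 0.7]
grip_width: 0.996
[[ 0.006  1.     0.001]
 [ 1.    -0.006  0.   ]
 [ 0.     0.001 -1.   ]]
[-0.37  0.35 -0.11  2.08  0.06  0.72  1.04]
```

```bash
python3 -m creep '[{"tx":-0.06,"ty":0,"tz":0,"roll":0.3},{"tx":-0.12,"ty":0.0,"tz":0,"roll":0.3},{"tx":-0.12,"ty":0.0,"tz":0,"roll":0.3},{"tx":-0.12,"ty":0.0,"tz":0,"roll":0.3}]'
python3 - <<'E'
from h import *
W=cams.get_image("wrist"); save(W["pixels"],"w1"); np.savez("w1",**W); print(telemetry.observe()["tool_pos"])
E
```

```text
t: 1.75
tool_pos: [0.479, 0.0555, 0.2535]
tcp_rot: [0.0, 0.711, 0.703, 0.0]
wrist_force: [0.4, 0.4, 0.1]
grip_width: 1.0
[0.47905065 0.05630596 0.25342919]
```

View pics/w1.png

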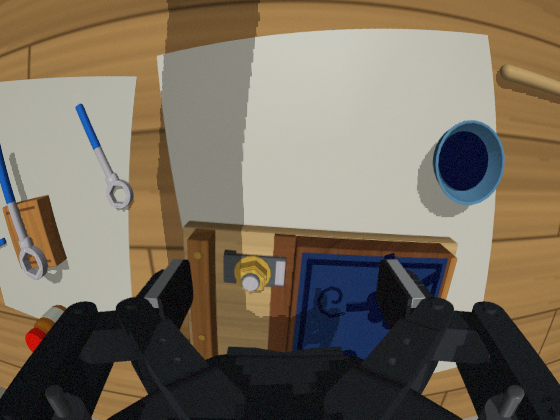

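```bash
python3 - <<'E'
from h import *
W=dict(np.load("w1.npz")); save(W["pixels"],"w1z",(170,210,300,330),6)
E
```

```text
(no output)
```

View pics/w1z.png

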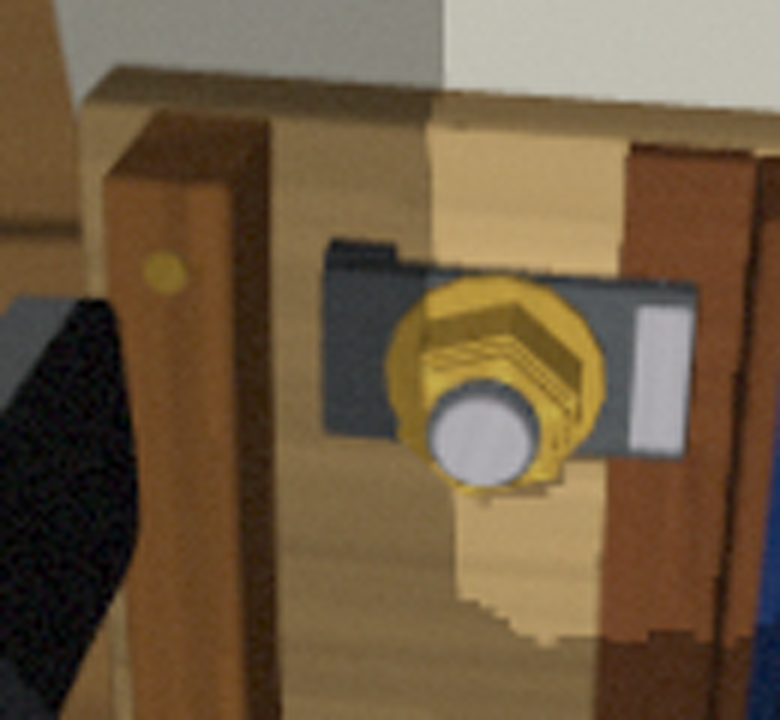

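```bash
python3 -m creep '[{"tx":-0.05,"ty":0,"tz":0,"roll":10},{"tx":-0.1,"ty":0,"tz":0,"roll":20},{"tx":-0.15,"ty":0,"tz":0,"roll":30},{"tx":-0.2,"ty":0,"tz":0,"roll":40},{"tx":-0.25,"ty":-0.01,"tz":0,"roll":50},{"tx":-0.3,"ty":-0.02,"tz":0,"roll":60},{"tx":-0.36,"ty":-0.03,"tz":0,"roll":70},{"tx":-0.385,"ty":-0.04,"tz":0,"roll":80}]'
python3 -m creep '[{"tx":0,"ty":0,"tz":0,"roll":10},{"tx":0,"ty":0,"tz":0,"roll":20},{"tx":0,"ty":0,"tz":0,"roll":30},{"tx":0,"ty":0,"tz":0,"roll":40},{"tx":0,"ty":0,"tz":0,"roll":50},{"tx":0,"ty":0,"tz":0,"roll":60},{"tx":0,"ty":0,"tz":0,"roll":70},{"tx":0,"ty":0,"tz":0,"roll":80}]'
python3 -m creep '[{"tx":0,"ty":0,"tz":0,"roll":10},{"tx":0,"ty":0,"tz":0,"roll":20},{"tx":0,"ty":0,"tz":0,"roll":20},{"tx":0,"ty":0,"tz":0,"roll":20}]'
python3 - <<'E'
from h import *
W=cams.get_image("wrist"); save(W["pixels"],"w2"); np.savez("w2",**W); s=telemetry.observe();print(s["tool_pos"],s["qpos"].round(2)); print(yaw().round(3))
E
```

```text
t: 2.8
tool_pos: [0.4351, -0.3312, 0.2533]
tcp_rot: [0.001, 0.997, 0.079, 0.0]
wrist_force: [-0.1, 1.0, -0.6]
grip_width: 1.0
t: 3.8
tool_pos: [0.4362, -0.3276, 0.2531]
tcp_rot: [-0.0, 0.815, -0.579, -0.0]
wrist_force: [0.0, 0.9, 0.2]
grip_width: 0.998
t: 4.3
tool_pos: [0.4353, -0.3284, 0.2532]
tcp_rot: [-0.0, -0.705, 0.709, 0.0]
wrist_force: [0.4, 0.0, 0.1]
grip_width: 0.998
[ 0.43508483 -0.32866723  0.25324264] [-0.04  0.5   0.85  2.05 -0.52  0.82 -0.45]
[[-0.007 -1.     0.   ]
 [-1.     0.007  0.   ]
 [-0.    -0.    -1.   ]]
```

View pics/w2.png

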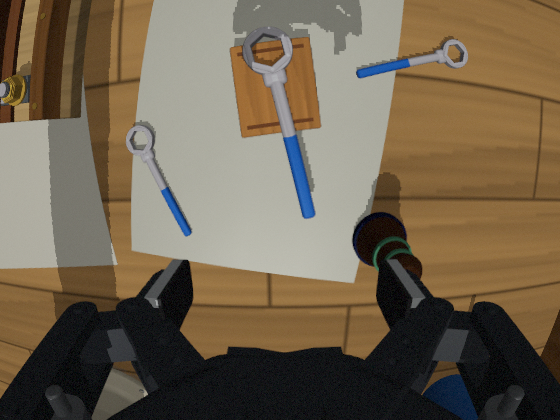

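```bash
cat >> h.py <<'E'
def blue(im):
    h=cv2.cvtColor(im,cv2.COLOR_RGB2HSV); return cv2.inRange(h,(105,150,70),(125,255,255))
E
python3 - <<'E'
from h import *
W=dict(np.load("w2.npz")); im=W["pixels"]
m=blue(im); n,l,st,c=cv2.connectedComponentsWithStats(m)
for i in range(1,n):
    if st[i,4]>60: print(st[i],c[i].round(1))
save(im,"w2z",(220,10,420,280),2.2)
g=im[15:85,225:310]; save(im,"w2r",(225,15,310,85),8)
E
```

```text
[357  59  53  19 436] [382.5  67.9]
[ 284  135   31   83 1049] [299.2 176. ]
[161 187  30  49 401] [175.9 211.1]
```

View pics/w2r.png

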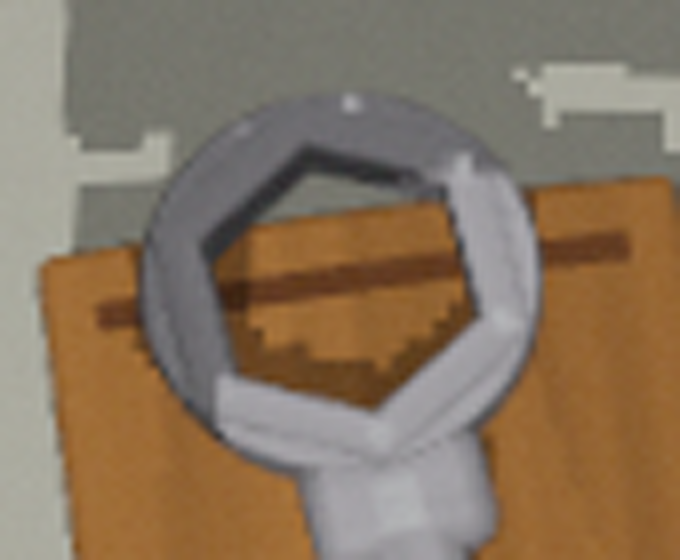

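```bash
python3 - <<'E'
from h import *
W=dict(np.load("w2.npz")); im=W["pixels"]
r=onz(W,267.8,50.3,.044,True)
m=blue(im); n,l,st,c=cv2.connectedComponentsWithStats(m)
ys,xs=np.nonzero(l==2)
P=np.array([onz(W,x,y,.042,True) for x,y in zip(xs,ys)])[:,:2]
mu=P.mean(0); u,s,vt=np.linalg.svd(P-mu); ax=vt[0]; 
if ax@(r[:2]-mu)<0: ax=-ax
t=(P-mu)@ax
print("ring",r,"sleeve c",mu,"axis",ax,"yaw",np.degrees(np.arctan2(ax[1],ax[0])))
d=r[:2]-mu; print("ring-from-c dir",np.degrees(np.arctan2(d[1],d[0])),np.linalg.norm(d),t.min(),t.max())
# ring dia
for a,b in [((242.8,50),(292.5,50))]:
    print(np.linalg.norm(onz(W,*a,.038,True)-onz(W,*b,.038,True)))
for nm,p,z in [("brush",(402,262),.113),("brushbase",(380,235),0.02),("restTL",(230,47),.03),("restTR",(310,37),.03),("restBL",(243,137),.03),("restBR",(321,127),.03)]:
    print(nm,onz(W,*p,z,True))
S=cams.get_image("scene")
print("scene ring",onz(S,185.7,203.4,.042),onz(S,184,131,.113))
E
```

```text
ring [ 0.57666088 -0.31288914  0.044     ] sleeve c [ 0.44646135 -0.34432137] axis [0.97168215 0.23629177] yaw 13.667780427198647
ring-from-c dir 13.572412926893362 0.13393992689174075 -0.04536965813359797 0.04253250612605718
0.050780135032664736
brush [ 0.37960857 -0.43717194  0.113     ]
brushbase [ 0.37260258 -0.4427713   0.02      ]
restTL [ 0.58511587 -0.27236404  0.03      ]
restTR [ 0.59478197 -0.35639227  0.03      ]
restBL [ 0.48717105 -0.28539424  0.03      ]
restBR [ 0.49734736 -0.36764756  0.03      ]
scene ring [ 0.58498889 -0.30588057  0.042     ] [ 0.37533404 -0.42724719  0.113     ]
```

```bash
python3 -m creep '[{"tx":0.011,"ty":-0.03,"tz":0.05,"roll":-10},{"tx":0.011,"ty":-0.03,"tz":0.1,"roll":-14},{"tx":0.011,"ty":-0.03,"tz":0.15,"roll":-14},{"tx":0.011,"ty":-0.03,"tz":0.16,"roll":-14},{"tx":0.011,"ty":-0.03,"tz":0.16,"roll":-14}]' 0
python3 - <<'E'
from h import *
W=cams.get_image("wrist"); save(W["pixels"],"w3"); np.savez("w3",**W); s=telemetry.observe();print(s["tool_pos"],s["qpos"].round(2)); print(yaw().round(3))
im=W["pixels"];m=blue(im); n,l,st,c=cv2.connectedComponentsWithStats(m)
i=1+np.argmax(st[1:,4]); ys,xs=np.nonzero(l==i); print(st[i])
P=np.array([onz(W,x,y,.042,True) for x,y in zip(xs,ys)])[:,:2]
mu=P.mean(0); u,s,vt=np.linalg.svd(P-mu); ax=vt[0]*np.sign(vt[0,0]); print(mu,ax,np.degrees(np.arctan2(ax[1],ax[0])))
E
```

```text
t: 5.03
tool_pos: [0.4643, -0.3411, 0.0938]
tcp_rot: [0.0, 0.784, -0.62, -0.0]
wrist_force: [0.3, -0.8, 0.7]
grip_width: 0.998
[ 0.46478003 -0.34134359  0.09464657] [ 0.19  0.71  0.53  2.09 -0.72  0.52 -0.08]
[[ 0.231 -0.973  0.001]
 [-0.973 -0.231 -0.001]
 [ 0.001 -0.001 -1.   ]]
[ 270  200   25  132 2998]
[ 0.45007631 -0.34323376] [0.97135087 0.23764992] 13.74787822585698
```

View pics/w3.png

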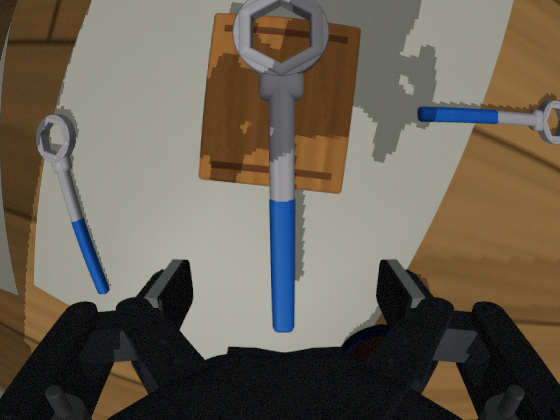

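```bash
python3 -m creep '[{"tx":-0.0015,"ty":0,"tz":0.03,"roll":0},{"tx":-0.0015,"ty":0,"tz":0.0545,"roll":0},{"tx":-0.0015,"ty":0,"tz":0.0545,"roll":0},{"tx":-0.0015,"ty":0,"tz":0.0545,"roll":0}]' 0
python3 -m creep '[{"tx":-0.0015,"ty":0,"tz":0.0,"roll":0},{"tx":-0.0015,"ty":0,"tz":0,"roll":0}]' 0 ; python3 -m creep '[{"tx":0,"ty":0,"tz":0,"roll":0},{"tx":0,"ty":0,"tz":0.0,"roll":0},{"tx":0,"ty":0,"tz":0,"roll":0},{"tx":0,"ty":0,"tz":0,"roll":0},{"tx":0,"ty":0,"tz":0,"roll":0},{"tx":0,"ty":0,"tz":0,"roll":0}]' 255
```

```text
t: 5.58
tool_pos: [0.4648, -0.3398, 0.0406]
tcp_rot: [-0.0, 0.785, -0.62, 0.001]
wrist_force: [-0.9, 0.1, -0.7]
grip_width: 1.003
t: 5.82
tool_pos: [0.4641, -0.3376, 0.0396]
tcp_rot: [-0.0, 0.785, -0.62, 0.001]
wrist_force: [-0.4, -1.0, 0.4]
grip_width: 1.002
t: 6.58
tool_pos: [0.4637, -0.338, 0.0389]
tcp_rot: [0.0, 0.784, -0.62, 0.0]
wrist_force: [-0.8, -1.0, 2.2]
grip_width: 0.158
```

```bash
python3 -m creep '[{"tx":0,"ty":0,"tz":-0.02,"roll":0},{"tx":0,"ty":0,"tz":-0.06,"roll":0},{"tx":0,"ty":0,"tz":-0.1,"roll":0},{"tx":0,"ty":0,"tz":-0.1,"roll":0},{"tx":0,"ty":0,"tz":-0.1,"roll":0},{"tx":0,"ty":0,"tz":-0.1,"roll":0}]'
python3 - <<'E'
from h import *
W=cams.get_image("wrist"); save(W["pixels"],"w4"); np.savez("w4",**W); S=cams.get_image("side");save(S["pixels"],"d4",(240,180,440,330),4); np.savez("d4",**S)
s=telemetry.observe();print(s["tool_pos"],s["wrist_force"],s["ft_torque"])
E
```

```text
t: 7.32
tool_pos: [0.4632, -0.337, 0.1375]
tcp_rot: [0.0, 0.785, -0.62, -0.001]
wrist_force: [-0.6, 0.1, -3.7]
grip_width: 0.153
[ 0.46318699 -0.3374171   0.13773667] [-0.81151786 -0.33432051 -3.04649975] [-0.01897685  0.15297269 -0.01702136]
```

View pics/w4.png

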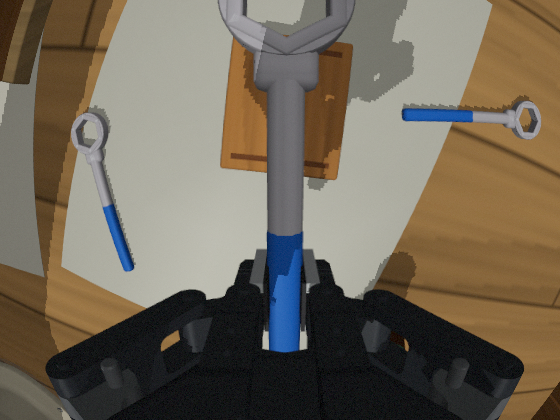

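View pics/d4.png

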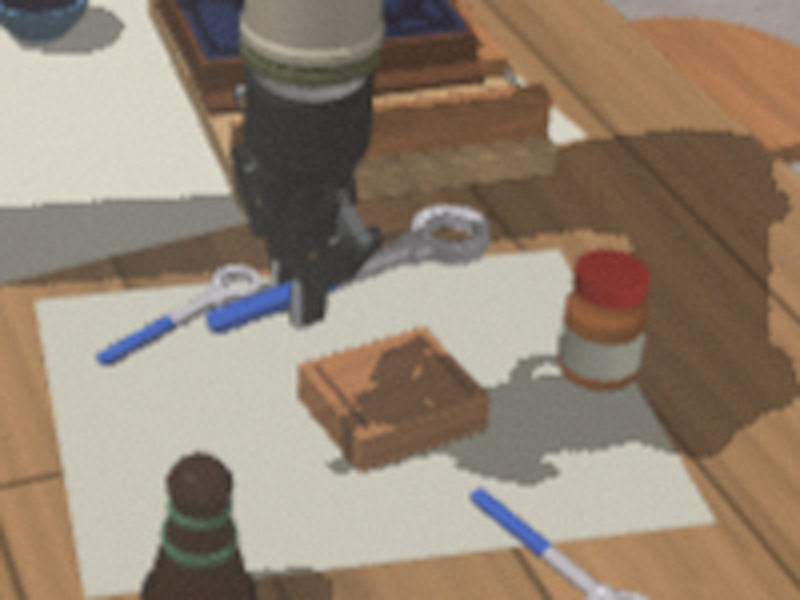

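```bash
python3 - <<'E'
from h import *
W=dict(np.load("w4.npz"));s=telemetry.observe();tp=s["tool_pos"];M=yaw()
save(W["pixels"],"w4z",(200,0,380,110),4.4)
for (a,b) in [((218.5,5),(355,5)),]:
    o,r1=ray(W,*a,True);o,r2=ray(W,*b,True); ang=np.arccos(r1@r2); D=.0255/np.sin(ang/2); p=o+D*np.cos(ang/2)*(r1+r2)/np.linalg.norm(r1+r2); print(ang,D,p,M.T@(p-tp))
# handle width at two rows
def hw(row,w,lo,hi): 
    o,r1=ray(W,lo,row,True);o,r2=ray(W,hi,row,True);ang=np.arccos(r1@r2);p=o+w/2/np.tan(ang/2)*(r1+r2)/np.linalg.norm(r1+r2);return M.T@(p-tp)
im=W["pixels"]
for row in (100,120,140,160,180,200,220): print(row, [ (c,tuple(im[row,c])) for c in (264,266,267,268,269,270,301,303,304,305,306)])
E
```

```text
0.39197241791371473 0.13094788493289247 [ 0.57384883 -0.31134894  0.13853703] [ 0.00018034 -0.1136894  -0.00095955]
100 [(264, (np.uint8(110), np.uint8(72), np.uint8(37))), (266, (np.uint8(96), np.uint8(69), np.uint8(48))), (267, (np.uint8(74), np.uint8(68), np.uint8(65))), (268, (np.uint8(74), np.uint8(72), np.uint8(74))), (269, (np.uint8(83), np.uint8(79), np.uint8(83))), (270, (np.uint8(87), np.uint8(87), np.uint8(88))), (301, (np.uint8(100), np.uint8(100), np.uint8(103))), (303, (np.uint8(89), np.uint8(88), np.uint8(92))), (304, (np.uint8(80), np.uint8(77), np.uint8(77))), (305, (np.uint8(97), np.uint8(65), np.uint8(27))), (306, (np.uint8(98), np.uint8(65), np.uint8(30)))]
120 [(264, (np.uint8(164), np.uint8(111), np.uint8(55))), (266, (np.uint8(138), np.uint8(97), np.uint8(61))), (267, (np.uint8(87), np.uint8(74), np.uint8(67))), (268, (np.uint8(72), np.uint8(73), np.uint8(74))), (269, (np.uint8(79), np.uint8(77), np.uint8(79))), (270, (np.uint8(90), np.uint8(86), np.uint8(91))), (301, (np.uint8(100), np.uint8(97), np.uint8(100))), (303, (np.uint8(83), np.uint8(82), np.uint8(86)
[... 2355 characters left out ...]
8))), (305, (np.uint8(180), np.uint8(180), np.uint8(167))), (306, (np.uint8(179), np.uint8(179), np.uint8(167)))]
220 [(264, (np.uint8(185), np.uint8(183), np.uint8(172))), (266, (np.uint8(176), np.uint8(176), np.uint8(164))), (267, (np.uint8(122), np.uint8(121), np.uint8(115))), (268, (np.uint8(73), np.uint8(69), np.uint8(71))), (269, (np.uint8(79), np.uint8(77), np.uint8(80))), (270, (np.uint8(86), np.uint8(84), np.uint8(88))), (301, (np.uint8(87), np.uint8(87), np.uint8(87))), (303, (np.uint8(169), np.uint8(169), np.uint8(158))), (304, (np.uint8(181), np.uint8(181), np.uint8(169))), (305, (np.uint8(181), np.uint8(182), np.uint8(170))), (306, (np.uint8(180), np.uint8(180), np.uint8(169)))]
```

View pics/w4z.png

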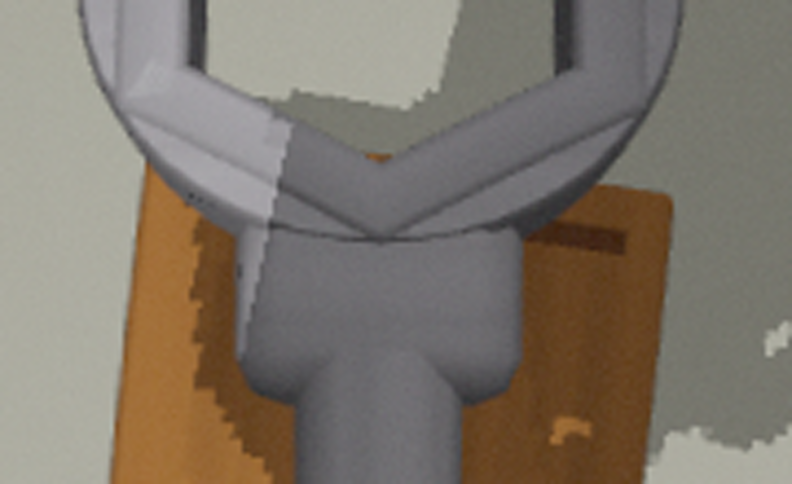

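```bash
python3 - <<'E'
from h import *
W=dict(np.load("w4.npz"));s=telemetry.observe();tp=s["tool_pos"];M=yaw()
def pt(u,v,w): 
    p=onz(W,200+u/4.4,v/4.4,w,True); return M.T@(p-tp)
z=tp[2]-.003+.007
for zz in (z,z+.003): print(pt(380,160,zz),pt(190,68,zz),pt(575,70,zz))
E
```

```text
[ 2.37522622e-05 -9.88813130e-02 -4.13829989e-03] [-0.01545725 -0.10743951 -0.00413108] [ 0.01593075 -0.10740711 -0.00416993]
[ 1.43825401e-06 -9.80768978e-02 -7.13715268e-03] [-0.01508173 -0.10641517 -0.00713012] [ 0.01549966 -0.1063836  -0.00716797]
```

```bash
python3 - <<'E'
from h import *
W=dict(np.load("w1.npz"))
def q(u,v,z): return onz(W,170+u/6,210+v/6,z,True)[:2].round(4)
print("stud top",q(483,437,.072),"flange",q(495,387,.0475))
print("fence front top edge",q(105,178,.064),q(235,178,.064),"fence right face far",q(245,700,.064))
print("strap",q(330,265,.042),q(697,285,.042),q(685,458,.042),q(325,435,.042))
S=cams.get_image("scene"); print(onz(S,299,227,.072))
E
```

```text
stud top [0.574  0.0188] flange [0.5765 0.0186]
fence front top edge [ 0.5282 -0.0471] [ 0.5281 -0.0232] fence right face far [ 0.6392 -0.0332]
strap [ 0.5539 -0.0121] [0.5581 0.0566] [0.5949 0.054 ] [ 0.5902 -0.0161]
[0.57859148 0.02149124 0.072     ]
```

```bash
python3 -m creep '[{"tx":-0.03,"ty":-0.01,"tz":-0.05,"roll":0},{"tx":-0.08,"ty":-0.025,"tz":-0.06,"roll":0},{"tx":-0.14,"ty":-0.04,"tz":-0.06,"roll":0},{"tx":-0.2,"ty":-0.06,"tz":-0.06,"roll":0},{"tx":-0.26,"ty":-0.08,"tz":-0.06,"roll":0},{"tx":-0.32,"ty":-0.095,"tz":-0.06,"roll":0},{"tx":-0.37,"ty":-0.11,"tz":-0.06,"roll":0},{"tx":-0.409,"ty":-0.125,"tz":-0.06,"roll":0}]'
python3 -m creep '[{"tx":0,"ty":0,"tz":0,"roll":0},{"tx":0,"ty":0,"tz":0,"roll":0},{"tx":0,"ty":0,"tz":0,"roll":0}]'
python3 - <<'E'
from h import *
W=cams.get_image("wrist"); save(W["pixels"],"w5"); np.savez("w5",**W)
s=telemetry.observe();print(s["tool_pos"],s["qpos"].round(2),s["wrist_force"],s["ft_torque"]);print(yaw().round(4))
E
```

```text
t: 8.48
tool_pos: [0.4903, 0.0916, 0.1984]
tcp_rot: [0.0, 0.785, -0.619, -0.0]
wrist_force: [1.2, -0.9, -3.2]
grip_width: 0.152
t: 8.85
tool_pos: [0.4907, 0.0878, 0.1988]
tcp_rot: [0.0, 0.784, -0.621, 0.0]
wrist_force: [-0.5, -0.8, -3.7]
grip_width: 0.149
[0.49071928 0.08781218 0.19885597] [-0.84  0.53  0.81  2.2  -0.64  0.67 -0.92] [-0.18104208 -0.40674253 -4.42190685] [-0.0522339   0.24932181  0.00217788]
[[ 2.288e-01 -9.735e-01 -1.000e-04]
 [-9.735e-01 -2.288e-01 -1.000e-04]
 [ 1.000e-04  1.000e-04 -1.000e+00]]
```

View pics/w5.png

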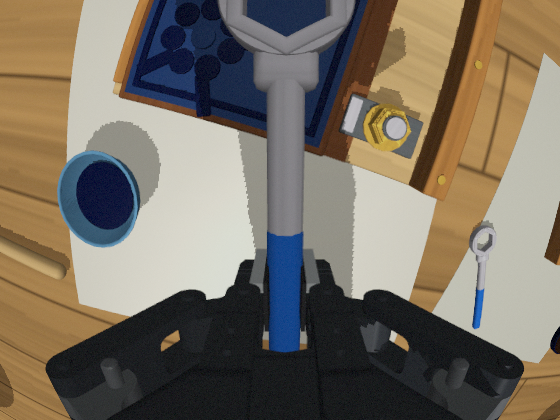

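```bash
python3 - <<'E'
from h import *
W=dict(np.load("w5.npz")); save(W["pixels"],"w5z",(335,80,435,170),8)
E
```

```text
(no output)
```

View pics/w5z.png

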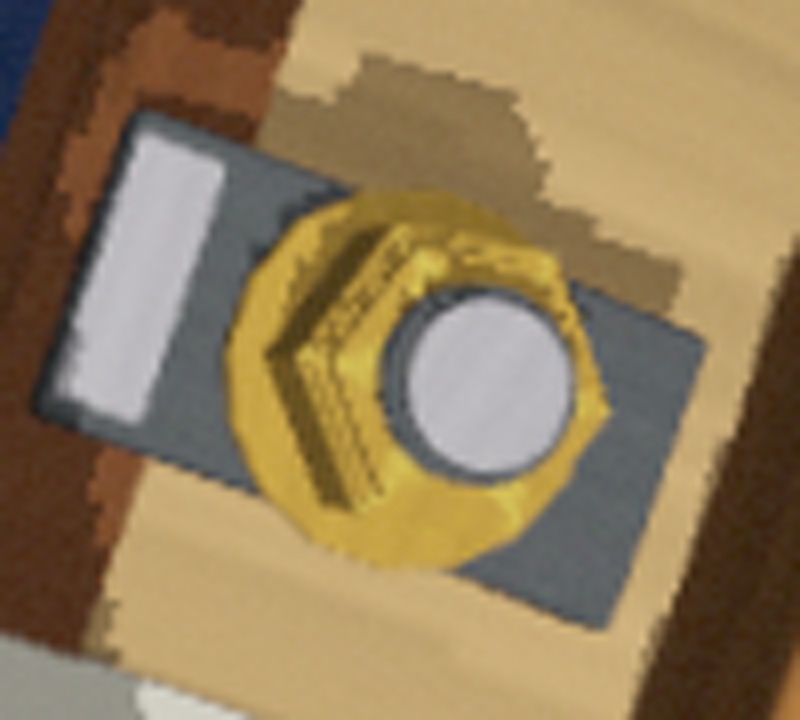

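```bash
python3 - <<'E'
from h import *
W=dict(np.load("w5.npz"))
def q(u,v,z): return onz(W,335+u/8-.0,80+v/8,z,True)[:2]
st=q(491,383,.072); fl=q(415,380,.0475); print("stud",st,"flange",fl, q(232,360,.048),q(600,420,.048))
def ed(a,b,z):
    d=q(*b,z)-q(*a,z); print(np.degrees(np.arctan2(d[1],d[0]))%60, np.linalg.norm(d))
print("edges dir mod60:")
ed((270,355),(340,510),.047); ed((270,355),(385,228),.047)
ed((312,350),(375,500),.064); ed((312,350),(415,240),.064)
ed((555,258),(610,410),.064);ed((610,410),(525,530),.064)
for p in [(270,355),(340,510),(385,228)]:
    d=q(*p,.047)-st; print("corner",np.degrees(np.arctan2(d[1],d[0]))%60,np.linalg.norm(d))
for p in [(610,410),(555,258),(312,350)]:
    d=q(*p,.063)-st; print("corner top",np.degrees(np.arctan2(d[1],d[0]))%60,np.linalg.norm(d))
# strap and fence yaw
for a,b,z in [((145,110),(705,345),.042),((40,415),(600,630),.042)]:
    d=q(*b,z)-q(*a,z); print("strap",np.degrees(np.arctan2(d[1],d[0]))+90,np.linalg.norm(d))
print("strap centre",(q(145,110,.042)+q(705,345,.042)+q(40,415,.042)+q(600,630,.042))/4)
d=onz(W,435,198,.064,True)-onz(W,485,40,.064,True); print("fence",np.degrees(np.arctan2(-d[1],-d[0])))
E
```

```text
stud [0.57447512 0.0170786 ] flange [0.57410382 0.01702658] [0.57050116 0.03742381] [ 0.57602848 -0.00477477]
edges dir mod60:
40.389569269847556 0.018386452479280436
32.12243679655141 0.019094902365971073
39.01328401336869 0.01652991557250688
31.14307773116204 0.015849737678150087
37.01058832467274 0.016696929168071584
38.53878680675206 0.01571602726991728
corner 37.946810341526515 0.016351632407083306
corner 45.2554165636098 0.01681867019465056
corner 26.43012294154152 0.016324514734556612
corner top 36.14279709363137 0.01676965925976046
corner top 36.55415450088882 0.016545527645922254
corner top 35.2627628736452 0.016289074592313626
strap -5.021897985510833 0.06958256290029306
strap -4.7937912728802985 0.0690726023831925
strap centre [0.57404964 0.01887491]
fence -4.656151772668689
```

```bash
python3 -m creep '[{"tx":0.005,"ty":0.01,"tz":0,"roll":10},{"tx":0.01,"ty":0.02,"tz":0,"roll":20},{"tx":0.0175,"ty":0.0275,"tz":0.02,"roll":30},{"tx":0.0175,"ty":0.0275,"tz":0.06,"roll":37},{"tx":0.0175,"ty":0.0275,"tz":0.094,"roll":37},{"tx":0.0175,"ty":0.0275,"tz":0.094,"roll":37},{"tx":0.0175,"ty":0.0275,"tz":0.094,"roll":37},{"tx":0.0175,"ty":0.0275,"tz":0.094,"roll":37}]'
python3 - <<'E'
from h import *
W=cams.get_image("wrist"); save(W["pixels"],"w6",(180,0,400,160),3.5); np.savez("w6",**W)
s=telemetry.observe();print(s["tool_pos"],s["qpos"].round(2),s["wrist_force"],s["ft_torque"]);print(yaw().round(4))
E
```

```text
t: 9.9
tool_pos: [0.4688, 0.0656, 0.106]
tcp_rot: [0.001, -0.547, 0.837, -0.0]
wrist_force: [-0.1, 0.6, -4.0]
grip_width: 0.149
[0.46870415 0.06576359 0.1058738 ] [-0.73  0.68  0.71  2.32 -1.03  0.5  -1.15] [ 0.14775418  0.49120567 -3.5144192 ] [0.04844582 0.19675454 0.02746662]
[[-4.010e-01 -9.161e-01  1.900e-03]
 [-9.161e-01  4.010e-01  4.000e-04]
 [-1.100e-03 -1.600e-03 -1.000e+00]]
```

View pics/w6.png

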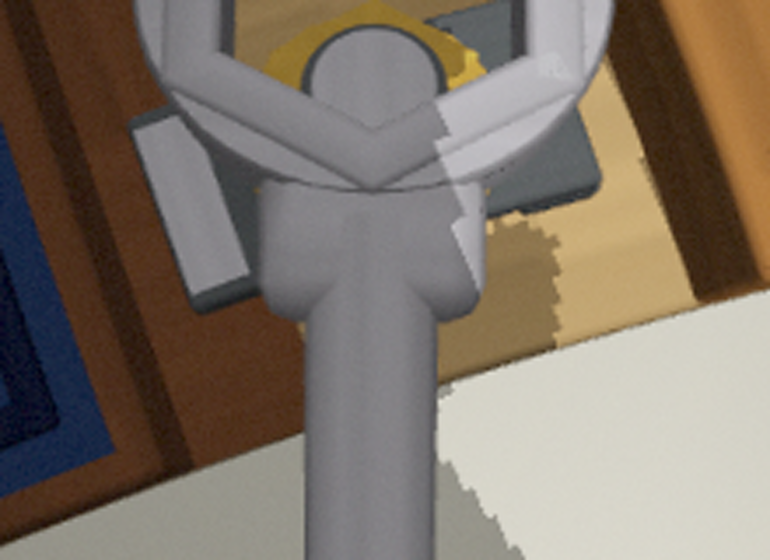

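```bash
python3 - <<'E'
from h import *
W=dict(np.load("w6.npz"));s=telemetry.observe();tp=s["tool_pos"];M=yaw()
def pt(u,v,z): return M.T@(onz(W,180+u/3.5,v/3.5,z,True)-tp)
zt=tp[2]+.0045
print("front corner",pt(375,130,zt),"side corners",pt(222,53,zt),pt(525,55,zt))
print("stud disc L/R",pt(309,90,.072),pt(441,90,.072),"top",pt(374,28,.072), "nut far corner",pt(370,3,.0645))
w=[0.5744,0.0171,.072]; print("pred stud",M.T@(w-tp))
E
```

```text
front corner [ 0.00137087 -0.09876271 -0.00434417] side corners [-0.01432729 -0.1077821  -0.0043124 ] [ 0.01679677 -0.10767002 -0.00434709]
stud disc L/R [-0.0071689  -0.1149924   0.03406502] [ 0.01068605 -0.11506578  0.03404534] top [ 0.00162245 -0.12434498  0.03407017] nut far corner [ 0.00112032 -0.13117888  0.04158163]
pred stud [ 0.00223513 -0.1162856   0.03405665]
```

```bash
python3 -m creep '[{"tx":0.0004,"ty":0.0009,"tz":0.015,"roll":0},{"tx":0.0004,"ty":0.0009,"tz":0.027,"roll":0},{"tx":0.0004,"ty":0.0009,"tz":0.03,"roll":0},{"tx":0.0004,"ty":0.0009,"tz":0.03,"roll":0}]'
python3 -m creep '[{"tx":0,"ty":0,"tz":0.003,"roll":0},{"tx":0,"ty":0,"tz":0.006,"roll":0},{"tx":0,"ty":0,"tz":0.006,"roll":0}]'
python3 - <<'E'
from h import *
W=cams.get_image("wrist"); save(W["pixels"],"w7",(180,0,400,160),3.5); np.savez("w7",**W)
s=telemetry.observe();print(s["tool_pos"],s["wrist_force"],s["ft_torque"]);print(yaw().round(4))
E
```

```text
t: 10.45
tool_pos: [0.4674, 0.0657, 0.0752]
tcp_rot: [0.0, -0.547, 0.837, -0.0]
wrist_force: [-0.1, 0.1, -3.6]
grip_width: 0.148
t: 10.82
tool_pos: [0.4671, 0.0658, 0.0687]
tcp_rot: [-0.0, -0.547, 0.837, 0.0]
wrist_force: [0.4, 0.9, -3.7]
grip_width: 0.153
[0.4671265  0.065731   0.06873063] [ 0.2445526   0.09809859 -3.38180582] [ 0.06003456  0.18877827 -0.06104237]
[[-4.011e-01 -9.161e-01 -2.000e-04]
 [-9.161e-01  4.011e-01  1.000e-04]
 [ 0.000e+00  2.000e-04 -1.000e+00]]
```

View pics/w7.png

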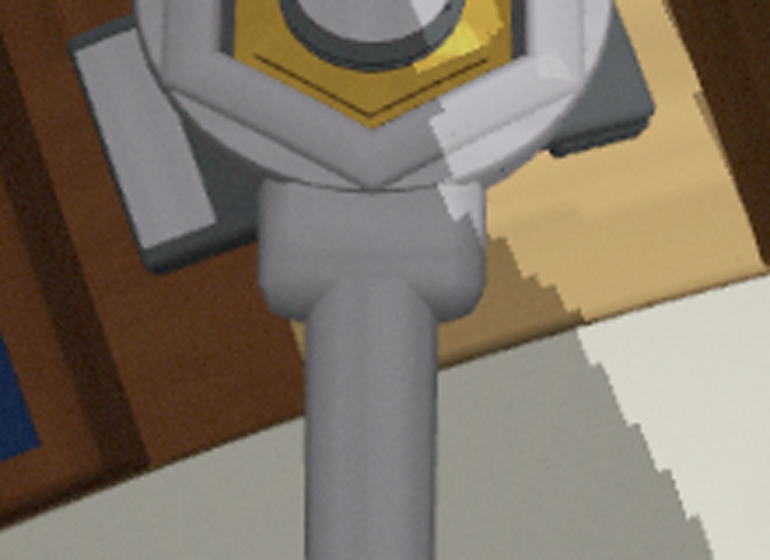

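```bash
python3 -m creep '[{"tx":0,"ty":0,"tz":0.004,"roll":0},{"tx":0,"ty":0,"tz":0.008,"roll":0},{"tx":0,"ty":0,"tz":0.0105,"roll":0},{"tx":0,"ty":0,"tz":0.0105,"roll":0},{"tx":0,"ty":0,"tz":0.0105,"roll":0}]'
python3 - <<'E'
from h import *
s=telemetry.observe();print(s["tool_pos"],s["wrist_force"],s["ft_torque"]);print(yaw().round(4))
E
```

```text
t: 11.5
tool_pos: [0.4672, 0.0657, 0.0583]
tcp_rot: [0.0, -0.547, 0.837, 0.0]
wrist_force: [0.4, 0.7, -2.8]
grip_width: 0.149
[0.46717792 0.06565923 0.0582971 ] [ 0.39453326  0.71236839 -2.80450152] [0.06651893 0.12295898 0.05854697]
[[-0.4012 -0.916   0.    ]
 [-0.916   0.4012  0.    ]
 [-0.     -0.     -1.    ]]
```

```bash
python3 -m creep '[{"tx":-0.0122,"ty":-0.0006,"tz":0,"roll":6},{"tx":-0.0242,"ty":-0.0025,"tz":0,"roll":12},{"tx":-0.036,"ty":-0.0057,"tz":0,"roll":18},{"tx":-0.036,"ty":-0.0057,"tz":0,"roll":18}]'
cat >> h.py <<'E'
STUD=np.array([.5744,.0171])
def st(L=.1166):
    F=[];s=telemetry.observe();M=yaw();y=np.degrees(np.arctan2(M[0,0],-M[1,0]))
    F=s["wrist_force"];tp=s["tool_pos"];r=tp[:2]-STUD
    ring=tp+M@np.array([0,-L,0])
    print("yaw %.1f"%y,"ring",ring[:2].round(4),"tcpz %.4f"%tp[2],"F",F.round(1),"M",s["ft_torque"].round(3),"rxF %.2f"%(r[0]*F[1]-r[1]*F[0]),"q",s["qpos"].round(2))
E
python3 -c "
from h import *
st()"
```

```text
t: 12.0
tool_pos: [0.4873, 0.0967, 0.0583]
tcp_rot: [0.0, -0.41, 0.912, -0.001]
wrist_force: [1.0, -1.9, -3.6]
grip_width: 0.145
yaw -41.6 ring [0.5746 0.0194] tcpz 0.0583 F [ 1.  -1.9 -3.6] M [-0.089 -0.083 -0.01 ] rxF 0.09 q [-0.63  0.73  0.48  2.28 -1.04  0.37 -1.55]
```

```bash
cat >> h.py <<'E'
STUD=np.array([.5742,.019])
def tq(n=6):
    A=[]
    for i in range(n):
        W=cams.get_image("wrist"); s=telemetry.observe(); F=s["wrist_force"];r=s["tool_pos"][:2]-STUD
        A.append([*F,*s["ft_torque"],r[0]*F[1]-r[1]*F[0]])
    A=np.array(A); print("mean F",A.mean(0)[:3].round(2),"M",A.mean(0)[3:6].round(3),"rxF %.3f +- %.3f"%(A[:,6].mean(),A[:,6].std()/n**.5)); return W
E
python3 - <<'E'
from h import *
W=tq(4); save(W["pixels"],"w8",(180,0,400,160),3.5)
E
```

```text
mean F [ 1.57 -0.34 -3.35] M [ 0.125 -0.273  0.202] rxF -0.091 +- 0.024
```

View pics/w8.png

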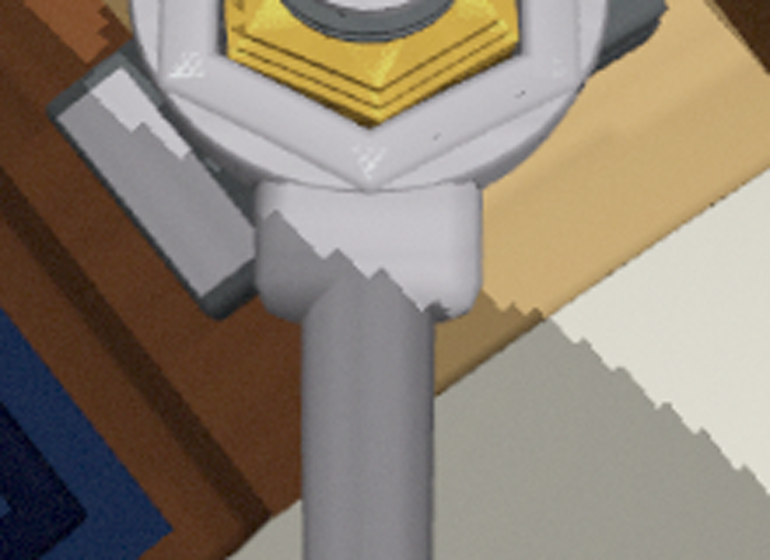

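```bash
python3 -m creep '[{"tx":0,"ty":0,"tz":-0.01,"roll":0},{"tx":0,"ty":0,"tz":-0.022,"roll":0},{"tx":0.0202,"ty":-0.0018,"tz":-0.024,"roll":-10},{"tx":0.0399,"ty":-0.007,"tz":-0.024,"roll":-20},{"tx":0.0583,"ty":-0.0156,"tz":-0.024,"roll":-30},{"tx":0.0749,"ty":-0.0273,"tz":-0.024,"roll":-40},{"tx":0.0893,"ty":-0.0417,"tz":-0.024,"roll":-50},{"tx":0.101,"ty":-0.0583,"tz":-0.024,"roll":-60}]'
python3 -m creep '[{"tx":0.004,"ty":-0.0001,"tz":0,"roll":-2},{"tx":0.004,"ty":-0.0001,"tz":0,"roll":-2}]'
python3 - <<'E'
from h import *
W=tq(1); save(W["pixels"],"w9",(180,0,400,160),3.5); np.savez("w9",**W);st()
E
```

```text
t: 13.2
tool_pos: [0.4622, -0.0189, 0.0828]
tcp_rot: [0.0, 0.812, -0.583, -0.0]
wrist_force: [-0.1, -0.1, -3.8]
grip_width: 0.151
t: 13.45
tool_pos: [0.4643, -0.0214, 0.0825]
tcp_rot: [0.0, 0.82, -0.572, -0.0]
wrist_force: [-0.1, 1.0, -4.4]
grip_width: 0.148
mean F [-0.31  0.26 -3.24] M [-0.103  0.158  0.023] rxF -0.041 +- 0.000
yaw 20.2 ring [0.5736 0.0193] tcpz 0.0824 F [-0.3  0.3 -3.2] M [-0.103  0.158  0.023] rxF -0.04 q [-0.23  0.61  0.23  2.33 -0.56  0.25 -0.72]
```

View pics/w9.png

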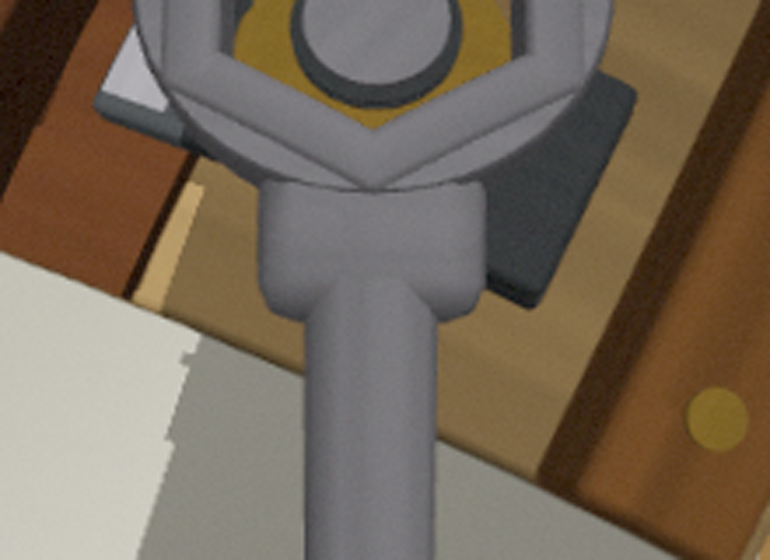

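```bash
python3 -m creep '[{"tx":0.0004,"ty":0,"tz":0.006,"roll":0},{"tx":0.0004,"ty":0,"tz":0.011,"roll":0},{"tx":0.0004,"ty":0,"tz":0.014,"roll":0}]'
python3 -m creep '[{"tx":0,"ty":0,"tz":0.005,"roll":0},{"tx":0,"ty":0,"tz":0.0105,"roll":0},{"tx":0,"ty":0,"tz":0.0105,"roll":0}]'; python3 -c "
from h import *
st()"
```

```text
t: 13.88
tool_pos: [0.4648, -0.0217, 0.0679]
tcp_rot: [0.0, 0.821, -0.571, -0.0]
wrist_force: [-0.7, -0.7, 2.3]
grip_width: 0.152
t: 14.25
tool_pos: [0.4645, -0.0222, 0.0572]
tcp_rot: [0.0, 0.821, -0.571, -0.0]
wrist_force: [0.0, -2.6, -4.2]
grip_width: 0.152
yaw 20.3 ring [0.5738 0.0183] tcpz 0.0572 F [ 0.  -2.6 -4.2] M [-0.44   0.295 -0.184] rxF 0.29 q [-0.19  0.66  0.16  2.34 -0.59  0.18 -0.69]
```

```bash
python3 -m creep '[{"tx":-0.0162,"ty":-0.0011,"tz":0,"roll":8},{"tx":-0.0321,"ty":-0.0045,"tz":0,"roll":16},{"tx":-0.0474,"ty":-0.0101,"tz":0,"roll":24},{"tx":-0.0618,"ty":-0.0177,"tz":0,"roll":32}]'; python3 -c "
from h import *
st()"
python3 -m creep '[{"tx":-0.0122,"ty":-0.0006,"tz":0,"roll":6},{"tx":-0.0242,"ty":-0.0025,"tz":0,"roll":12},{"tx":-0.0321,"ty":-0.0045,"tz":0,"roll":16}]'; python3 -c "
from h import *
st()"
```

```text
t: 14.75
tool_pos: [0.4597, 0.0424, 0.0577]
tcp_rot: [-0.0, -0.63, 0.777, -0.0]
wrist_force: [1.5, -2.3, -5.5]
grip_width: 0.155
yaw -11.9 ring [0.5738 0.0183] tcpz 0.0577 F [ 1.5 -2.3 -5.5] M [-0.518  0.06  -0.094] rxF 0.23 q [-0.4   0.67  0.27  2.35 -0.89  0.22 -1.09]
t: 15.12
tool_pos: [0.4708, 0.073, 0.0577]
tcp_rot: [-0.0, -0.517, 0.856, -0.0]
wrist_force: [-0.3, -2.6, -4.0]
grip_width: 0.148
yaw -27.8 ring [0.574  0.0187] tcpz 0.0577 F [-0.3 -2.6 -4. ] M [-0.418  0.181 -0.03 ] rxF 0.28 q [-0.52  0.69  0.37  2.32 -0.98  0.28 -1.33]
```

```bash
python3 -m creep '[{"tx":-0.0102,"ty":-0.0004,"tz":0,"roll":5},{"tx":-0.0202,"ty":-0.0018,"tz":0,"roll":10},{"tx":-0.0282,"ty":-0.0035,"tz":0,"roll":14},{"tx":-0.0282,"ty":-0.0035,"tz":0,"roll":14}]'; python3 -c "
from h import *
st();tq(3)"
```

```text
t: 15.62
tool_pos: [0.4869, 0.0964, 0.0576]
tcp_rot: [-0.0, -0.41, 0.912, -0.0]
wrist_force: [0.9, -1.7, -5.8]
grip_width: 0.149
yaw -41.6 ring [0.5742 0.019 ] tcpz 0.0576 F [ 0.9 -1.7 -5.8] M [-0.18   0.206 -0.065] rxF 0.08 q [-0.61  0.72  0.45  2.28 -1.    0.35 -1.59]
mean F [-0.11 -0.88 -3.66] M [0.028 0.157 0.015] rxF 0.086 +- 0.016
```

```bash
python3 -m creep '[{"tx":0,"ty":0,"tz":-0.01,"roll":0},{"tx":0,"ty":0,"tz":-0.022,"roll":0},{"tx":0.0202,"ty":-0.0018,"tz":-0.024,"roll":-10},{"tx":0.0399,"ty":-0.007,"tz":-0.024,"roll":-20},{"tx":0.0583,"ty":-0.0156,"tz":-0.024,"roll":-30},{"tx":0.0749,"ty":-0.0273,"tz":-0.024,"roll":-40},{"tx":0.0893,"ty":-0.0417,"tz":-0.024,"roll":-50},{"tx":0.101,"ty":-0.0583,"tz":-0.024,"roll":-60}]'
python3 -m creep '[{"tx":0.004,"ty":-0.0001,"tz":0,"roll":-2},{"tx":0.004,"ty":-0.0001,"tz":0,"roll":-2}]'
python3 - <<'E'
from h import *
W=tq(1); save(W["pixels"],"w10",(180,0,400,160),3.5);st()
E
python3 -m creep '[{"tx":0.0004,"ty":0,"tz":0.006,"roll":0},{"tx":0.0004,"ty":0,"tz":0.011,"roll":0},{"tx":0.0004,"ty":0,"tz":0.014,"roll":0}]'
```

```text
t: 16.77
tool_pos: [0.4631, -0.0191, 0.0825]
tcp_rot: [0.0, 0.813, -0.583, 0.0]
wrist_force: [-0.5, -1.0, -3.6]
grip_width: 0.153
t: 17.02
tool_pos: [0.4647, -0.0217, 0.0821]
tcp_rot: [-0.0, 0.82, -0.572, -0.0]
wrist_force: [-0.1, 0.8, -3.4]
grip_width: 0.152
mean F [-0.87  0.25 -3.25] M [-0.075  0.18   0.018] rxF -0.062 +- 0.000
yaw 20.2 ring [0.5739 0.0191] tcpz 0.0820 F [-0.9  0.2 -3.2] M [-0.075  0.18   0.018] rxF -0.06 q [-0.22  0.61  0.2   2.33 -0.51  0.24 -0.77]
t: 17.45
tool_pos: [0.4647, -0.0221, 0.0673]
tcp_rot: [0.0, 0.821, -0.571, -0.0]
wrist_force: [0.3, 0.4, -0.4]
grip_width: 0.151
```

View pics/w10.png

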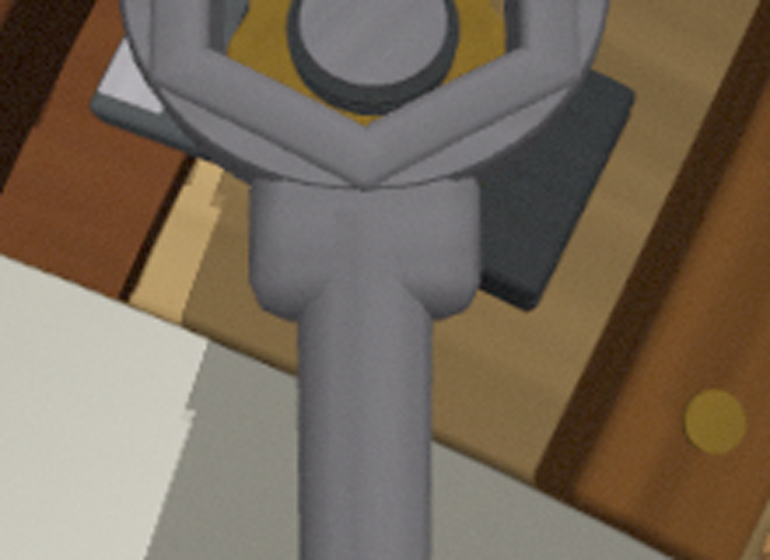

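```bash
python3 -m creep '[{"tx":0,"ty":0,"tz":0.005,"roll":0},{"tx":0,"ty":0,"tz":0.0105,"roll":0},{"tx":0,"ty":0,"tz":0.0105,"roll":0}]'
python3 -m creep '[{"tx":-0.0162,"ty":-0.0011,"tz":0,"roll":8},{"tx":-0.0282,"ty":-0.0035,"tz":0,"roll":14}]'; python3 -c "
from h import *
st()"
python3 -m creep '[{"tx":-0.0122,"ty":-0.0006,"tz":0,"roll":6},{"tx":-0.0202,"ty":-0.0018,"tz":0,"roll":10}]'; python3 -c "
from h import *
st()"
```

```text
t: 17.82
tool_pos: [0.4652, -0.0223, 0.0572]
tcp_rot: [-0.0, 0.821, -0.571, 0.0]
wrist_force: [-1.5, 0.7, 5.0]
grip_width: 0.154
t: 18.08
tool_pos: [0.4571, 0.0053, 0.0572]
tcp_rot: [0.001, 0.743, -0.669, -0.001]
wrist_force: [-3.6, -2.1, 1.0]
grip_width: 0.149
yaw 6.1 ring [0.5731 0.0176] tcpz 0.0572 F [-3.6 -2.1  1. ] M [-0.307  0.389 -0.075] rxF 0.20 q [-0.26  0.66  0.17  2.36 -0.67  0.17 -0.92]
t: 18.32
tool_pos: [0.4563, 0.026, 0.0571]
tcp_rot: [-0.001, -0.683, 0.73, 0.001]
wrist_force: [-4.9, -0.7, 1.4]
grip_width: 0.151
yaw -3.8 ring [0.5727 0.0182] tcpz 0.0571 F [-4.9 -0.7  1.4] M [-0.178  0.506 -0.025] rxF 0.12 q [-0.32  0.66  0.21  2.36 -0.77  0.18 -1.04]
```

```bash
python3 -m creep '[{"tx":-0.0122,"ty":-0.0004,"tz":0,"roll":6},{"tx":-0.0202,"ty":-0.0013,"tz":0,"roll":10}]'; python3 -c "
from h import *
st()"
python3 -m creep '[{"tx":-0.0122,"ty":-0.0006,"tz":0,"roll":6},{"tx":-0.0202,"ty":-0.0018,"tz":0,"roll":10}]'; python3 -c "
from h import *
st()"
```

```text
t: 18.58
tool_pos: [0.4594, 0.0463, 0.0572]
tcp_rot: [-0.001, -0.617, 0.787, 0.001]
wrist_force: [-3.9, 0.1, 2.9]
grip_width: 0.148
yaw -13.8 ring [0.5726 0.0185] tcpz 0.0572 F [-3.9  0.1  2.9] M [0.012 0.252 0.031] rxF 0.09 q [-0.4   0.67  0.25  2.35 -0.86  0.21 -1.16]
t: 18.82
tool_pos: [0.4664, 0.0657, 0.0572]
tcp_rot: [-0.0, -0.546, 0.838, 0.0]
wrist_force: [-2.5, 1.4, 2.2]
grip_width: 0.153
yaw -23.8 ring [0.5732 0.0188] tcpz 0.0572 F [-2.5  1.4  2.2] M [-0.079  0.034  0.017] rxF -0.03 q [-0.48  0.68  0.32  2.33 -0.93  0.25 -1.3 ]
```

```bash
python3 - <<'E'
from h import *
W=tq(2); save(W["pixels"],"w11",(180,0,400,160),3.5);st()
E
```

```text
mean F [-2.84  1.64  0.68] M [ 0.01   0.332 -0.195] rxF -0.041 +- 0.036
yaw -23.6 ring [0.5735 0.0193] tcpz 0.0571 F [-2.6  2.   0.2] M [ 0.072  0.311 -0.147] rxF -0.09 q [-0.48  0.68  0.32  2.33 -0.93  0.25 -1.3 ]
```

View pics/w11.png

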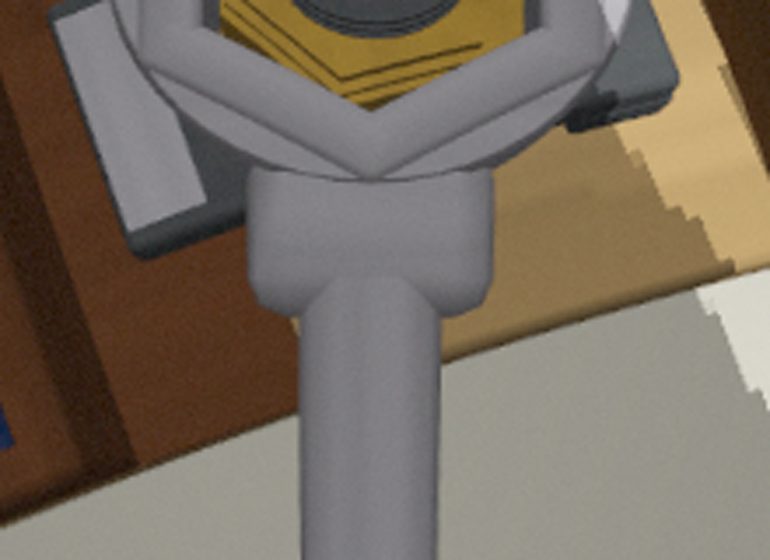

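```bash
python3 -m creep '[{"tx":0,"ty":0,"tz":-0.012,"roll":0},{"tx":0,"ty":0,"tz":-0.03,"roll":0},{"tx":0.02,"ty":0,"tz":-0.07,"roll":-10},{"tx":0.06,"ty":0,"tz":-0.11,"roll":-20},{"tx":0.1,"ty":0.01,"tz":-0.11,"roll":-30},{"tx":0.12,"ty":0.02,"tz":-0.11,"roll":-37},{"tx":0.12,"ty":0.02,"tz":-0.11,"roll":-37}]'
python3 - <<'E'
from h import *
W=tq(1); save(W["pixels"],"w12"); np.savez("w12",**W);st()
E
```

```text
t: 19.8
tool_pos: [0.399, -0.0383, 0.1674]
tcp_rot: [0.0, 0.784, -0.621, -0.0]
wrist_force: [0.3, 0.5, -3.5]
grip_width: 0.147
mean F [ 0.95  0.12 -3.53] M [-0.083  0.145  0.008] rxF 0.033 +- 0.000
yaw 13.2 ring [ 0.5138 -0.0109] tcpz 0.1674 F [ 0.9  0.1 -3.5] M [-0.083  0.145  0.008] rxF 0.03 q [-0.37  0.41  0.44  2.41 -0.47  0.39 -0.86]
```

View pics/w12.png

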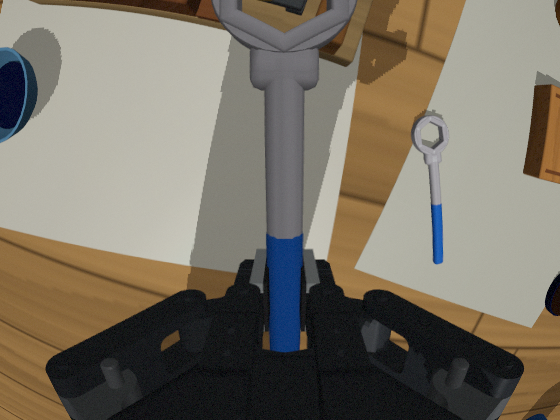

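```bash
python3 -m creep '[{"tx":0.05,"ty":-0.03,"tz":0,"roll":0},{"tx":0.1,"ty":-0.03,"tz":0,"roll":0},{"tx":0.16,"ty":-0.02,"tz":0.0,"roll":0},{"tx":0.22,"ty":-0.01,"tz":0,"roll":0},{"tx":0.27,"ty":0,"tz":0.02,"roll":0},{"tx":0.3066,"ty":0.0056,"tz":0.06,"roll":0},{"tx":0.3066,"ty":0.0056,"tz":0.1,"roll":0},{"tx":0.3066,"ty":0.0056,"tz":0.1,"roll":0}]'
python3 - <<'E'
from h import *
W=tq(1); save(W["pixels"],"w13"); np.savez("w13",**W);st()
E
```

```text
t: 20.85
tool_pos: [0.4651, -0.3356, 0.0643]
tcp_rot: [0.0, 0.784, -0.62, -0.003]
wrist_force: [0.4, 1.0, -2.4]
grip_width: 0.151
mean F [-0.25  0.04 -2.96] M [-0.084  0.143  0.005] rxF -0.095 +- 0.000
yaw 13.3 ring [ 0.5793 -0.3089] tcpz 0.0661 F [-0.3  0.  -3. ] M [-0.084  0.143  0.005] rxF -0.10 q [ 0.34  0.71  0.28  2.09 -0.48  0.4  -0.33]
```

View pics/w13.png

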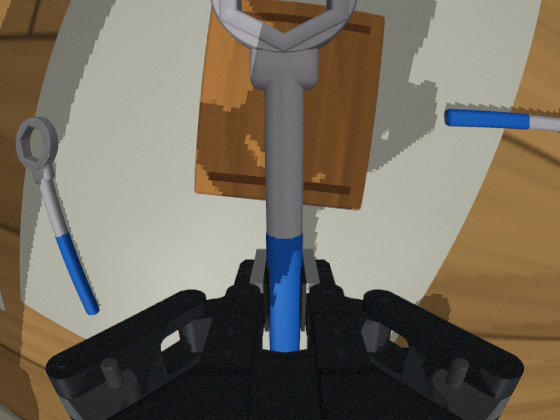

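```bash
python3 -m creep '[{"tx":0,"ty":0,"tz":0.015,"roll":0},{"tx":0,"ty":0,"tz":0.025,"roll":0},{"tx":0,"ty":0,"tz":0.0275,"roll":0},{"tx":0,"ty":0,"tz":0.0275,"roll":0}]'
python3 -m creep '[{"tx":0,"ty":0,"tz":0,"roll":0},{"tx":0,"ty":0,"tz":0,"roll":0},{"tx":0,"ty":0,"tz":0,"roll":0}]' 175
python3 - <<'E'
from h import *
W=tq(1); save(W["pixels"],"w14"); np.savez("w14",**W);st()
E
```

```text
t: 21.4
tool_pos: [0.466, -0.3365, 0.04]
tcp_rot: [-0.0, 0.785, -0.62, 0.0]
wrist_force: [0.1, 0.9, -2.8]
grip_width: 0.149
t: 21.78
tool_pos: [0.4661, -0.3368, 0.0402]
tcp_rot: [-0.0, 0.785, -0.62, 0.0]
wrist_force: [0.2, 0.1, 0.0]
grip_width: 0.316
mean F [-0.81  0.9  -0.13] M [0.004 0.018 0.051] rxF -0.384 +- 0.000
yaw 13.4 ring [ 0.5795 -0.3098] tcpz 0.0401 F [-0.8  0.9 -0.1] M [0.004 0.018 0.051] rxF -0.38 q [ 0.37  0.75  0.24  2.1  -0.51  0.35 -0.31]
```

View pics/w14.png

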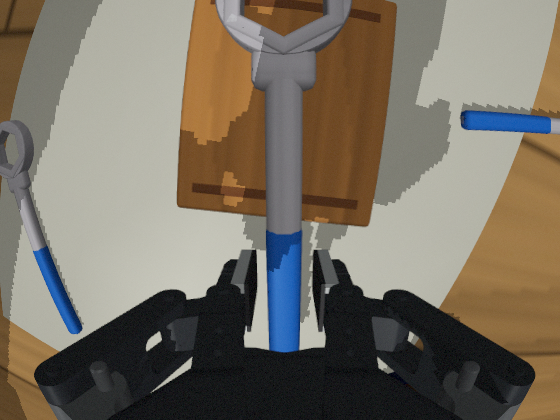

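```bash
python3 -m creep '[{"tx":0,"ty":0,"tz":0,"roll":0},{"tx":0,"ty":0,"tz":0,"roll":0},{"tx":0,"ty":0,"tz":0,"roll":0},{"tx":0,"ty":0,"tz":0,"roll":0}]' 255
python3 -m creep '[{"tx":0,"ty":0,"tz":-0.03,"roll":0},{"tx":-0.02,"ty":-0.005,"tz":-0.08,"roll":0},{"tx":-0.07,"ty":-0.02,"tz":-0.13,"roll":0},{"tx":-0.13,"ty":-0.04,"tz":-0.16,"roll":0},{"tx":-0.19,"ty":-0.06,"tz":-0.16,"roll":0},{"tx":-0.25,"ty":-0.08,"tz":-0.16,"roll":0},{"tx":-0.31,"ty":-0.095,"tz":-0.16,"roll":0},{"tx":-0.37,"ty":-0.11,"tz":-0.16,"roll":0}]'
python3 -m creep '[{"tx":-0.039,"ty":-0.015,"tz":0,"roll":0},{"tx":-0.039,"ty":-0.015,"tz":0,"roll":0},{"tx":-0.039,"ty":-0.015,"tz":0,"roll":0}]'
python3 - <<'E'
from h import *
W=tq(1); np.savez("w15",**W);st(); save(W["pixels"],"w15",(190,0,470,190),2.8);save(W["pixels"],"w15z",(335,80,435,170),8)
E
```

```text
t: 22.32
tool_pos: [0.466, -0.3366, 0.0399]
tcp_rot: [-0.0, 0.785, -0.62, 0.0]
wrist_force: [-0.7, 0.2, 6.3]
grip_width: 0.149
t: 23.32
tool_pos: [0.4867, 0.0355, 0.1995]
tcp_rot: [0.0, 0.785, -0.62, -0.0]
wrist_force: [2.3, -0.3, -4.1]
grip_width: 0.148
t: 23.7
tool_pos: [0.4923, 0.0744, 0.1994]
tcp_rot: [0.001, 0.785, -0.62, -0.0]
wrist_force: [-0.4, -0.8, -3.3]
grip_width: 0.153
mean F [-0.13 -0.51 -3.47] M [-0.055  0.187 -0.046] rxF 0.049 +- 0.000
yaw 13.3 ring [0.6058 0.1006] tcpz 0.1995 F [-0.1 -0.5 -3.5] M [-0.055  0.187 -0.046] rxF 0.05 q [-0.65  0.46  0.54  2.19 -0.41  0.6  -1.14]
```

View pics/w15.png

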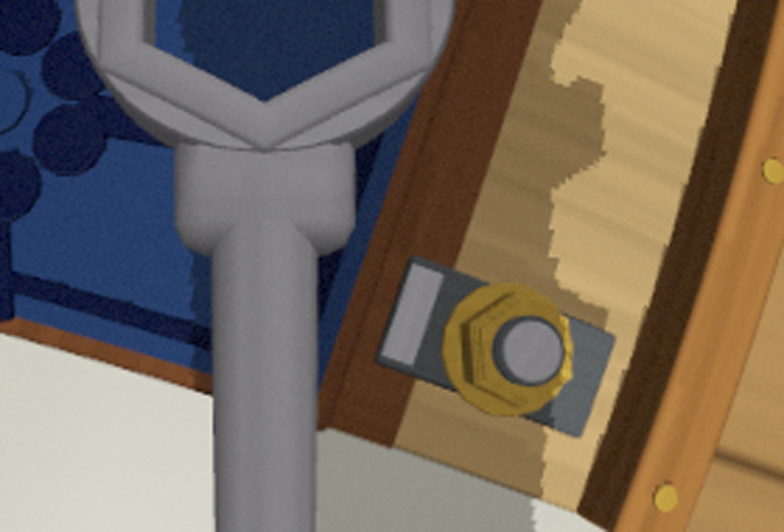

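View pics/w15z.png

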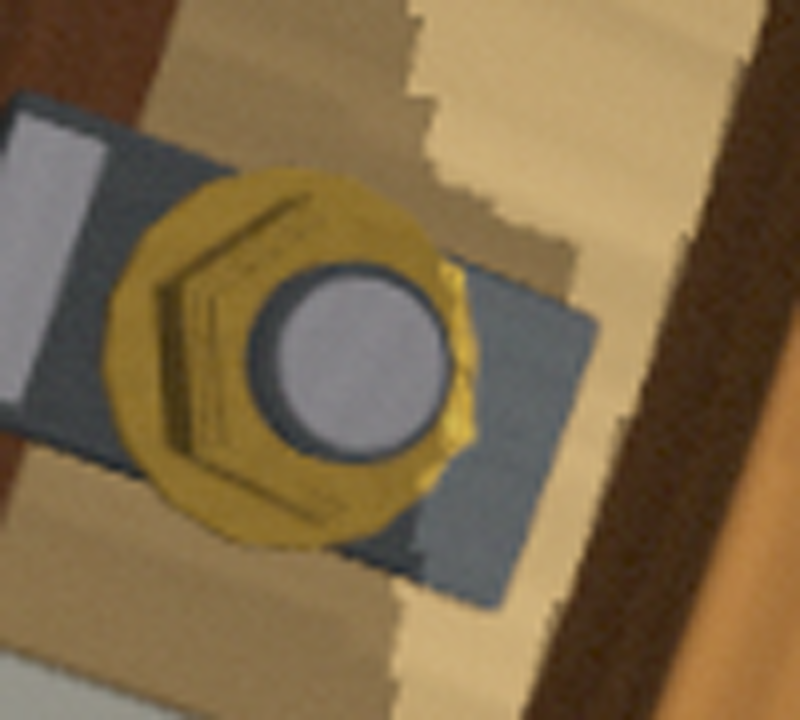

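```bash
python3 - <<'E'
from h import *
W=dict(np.load("w15.npz"));s=telemetry.observe();tp=s["tool_pos"];M=yaw()
def q(u,v,z): return onz(W,335+u/8,80+v/8,z,True)[:2]
def ed(a,b,z):
    d=q(*b,z)-q(*a,z); print("edge",np.degrees(np.arctan2(d[1],d[0]))%60, np.linalg.norm(d))
ed((160,290),(180,452),.047);ed((160,290),(305,195),.047);ed((180,452),(325,520),.047);ed((205,300),(220,445),.064)
st_=q(365,362,.072);print("stud",st_,"flange",q(292,358,.047))
for p in [(160,290),(180,452)]:
    d=q(*p,.047)-st_; print("corner",np.degrees(np.arctan2(d[1],d[0]))%60,np.linalg.norm(d))
for p in [(475,440),(450,262)]:
    d=q(*p,.063)-st_; print("corner top",np.degrees(np.arctan2(d[1],d[0]))%60,np.linalg.norm(d))
def pt(u,v,z): return M.T@(onz(W,190+u/2.8,v/2.8,z,True)-tp)
zt=tp[2]+.0045
print(pt(266,101,zt),pt(143,38,zt),pt(387,38,zt))
E
```

```text
edge 21.912143464084693 0.01742331297343348
edge 18.313595363264206 0.019221170068005382
edge 21.030697733320196 0.01773232450086488
edge 20.884918899861162 0.014630940930298415
stud [0.57437941 0.0168392 ] flange [0.57415877 0.01741993]
corner 20.18196448541147 0.016650389109794352
corner 23.37750690294766 0.016603116408918987
corner top 16.996256356542872 0.01667558072906015
corner top 26.11210307900189 0.015794095547376756
[-0.00083523 -0.09891764 -0.00459701] [-0.01656901 -0.10810935 -0.00461502] [ 0.01462104 -0.10822297 -0.00459721]
```

```bash
python3 -m creep '[{"tx":0.04,"ty":0.022,"tz":0.02,"roll":-3.5},{"tx":0.08,"ty":0.044,"tz":0.05,"roll":-7.2},{"tx":0.089,"ty":0.049,"tz":0.08,"roll":-7.2},{"tx":0.089,"ty":0.049,"tz":0.1,"roll":-7.2},{"tx":0.089,"ty":0.049,"tz":0.1,"roll":-7.2},{"tx":0.089,"ty":0.049,"tz":0.1,"roll":-7.2}]'
python3 - <<'E'
from h import *
W=tq(1); np.savez("w16",**W);st(); save(W["pixels"],"w16",(180,0,400,160),3.5)
E
```

```text
t: 24.5
tool_pos: [0.4659, -0.0238, 0.1003]
tcp_rot: [-0.0, 0.822, -0.57, 0.0]
wrist_force: [-0.0, 0.1, -2.2]
grip_width: 0.146
mean F [-0.69  0.5  -3.08] M [-0.086  0.151  0.014] rxF -0.083 +- 0.000
yaw 20.5 ring [0.5753 0.0173] tcpz 0.1005 F [-0.7  0.5 -3.1] M [-0.086  0.151  0.014] rxF -0.08 q [-0.26  0.58  0.27  2.32 -0.53  0.29 -0.73]
```

View pics/w16.png

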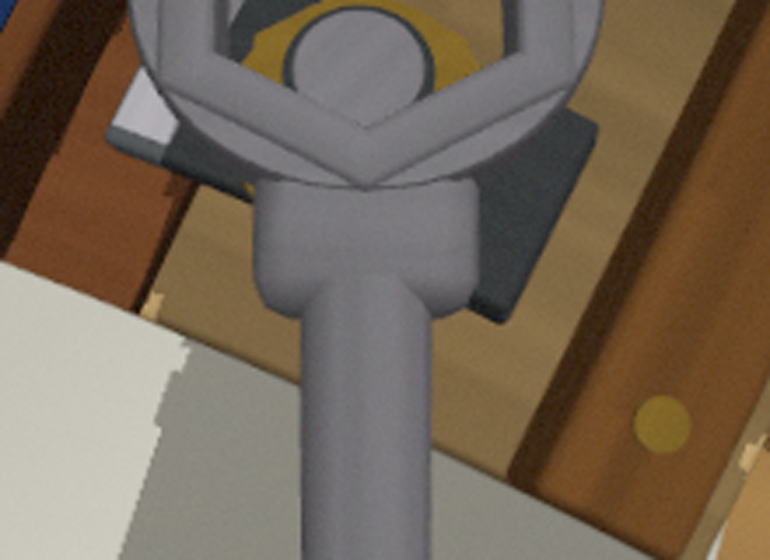

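```bash
python3 - <<'E'
from h import *
W=dict(np.load("w16.npz"));s=telemetry.observe();tp=s["tool_pos"];M=yaw()
def pt(u,v,z): return M.T@(onz(W,180+u/3.5,v/3.5,z,True)-tp)
zt=tp[2]+.0045
print("corner",pt(367,130,zt),"side",pt(215,53,zt),pt(517,55,zt))
print("disc L/R",pt(292,68,.072),pt(427,68,.072),"top/bot",pt(359,9,.072),pt(359,127,.072))
E
```

```text
corner [ 0.00011252 -0.0981762  -0.00439908] side [-0.01542454 -0.10718241 -0.00439851] [ 0.01545399 -0.10699732 -0.00438145]
disc L/R [-0.00955778 -0.11589776  0.02865648] [ 0.00805149 -0.11588128  0.0286663 ] top/bot [-0.00082516 -0.12450456  0.0286702 ] [-0.0008104  -0.10735145  0.02865259]
```

```bash
python3 -m creep '[{"tx":-0.0008,"ty":0.0004,"tz":0.012,"roll":0},{"tx":-0.0008,"ty":0.0004,"tz":0.022,"roll":0},{"tx":-0.0008,"ty":0.0004,"tz":0.024,"roll":0},{"tx":-0.0008,"ty":0.0004,"tz":0.027,"roll":0},{"tx":-0.0008,"ty":0.0004,"tz":0.0305,"roll":0},{"tx":-0.0008,"ty":0.0004,"tz":0.0305,"roll":0}]'
python3 - <<'E'
from h import *
W=tq(2); np.savez("w17",**W);st(); save(W["pixels"],"w17",(180,0,400,160),3.5)
E
```

```text
t: 25.3
tool_pos: [0.4653, -0.0226, 0.0693]
tcp_rot: [-0.0, 0.822, -0.57, 0.0]
wrist_force: [-1.6, -1.4, 0.5]
grip_width: 0.152
mean F [-1.23 -1.17  1.03] M [-0.137 -0.046 -0.043] rxF 0.077 +- 0.011
yaw 20.5 ring [0.5745 0.0183] tcpz 0.0695 F [-0.8 -0.9  1. ] M [-0.167 -0.071 -0.073] rxF 0.06 q [-0.2   0.64  0.19  2.33 -0.57  0.21 -0.7 ]
```

View pics/w17.png

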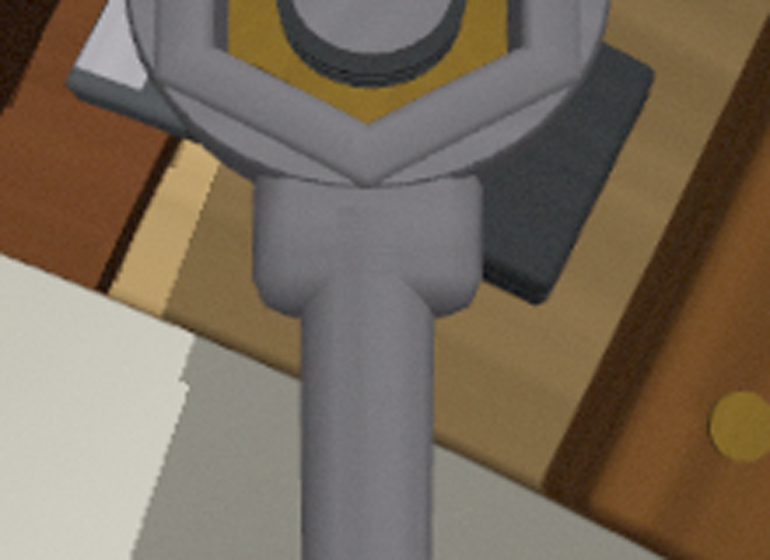

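```bash
python3 - <<'E'
from h import *
W=dict(np.load("w17.npz"));s=telemetry.observe();tp=s["tool_pos"];M=yaw()
def pt(u,v,z): return M.T@(onz(W,180+u/3.5,v/3.5,z,True)-tp)
zt=tp[2]+.0045
print("corner",pt(369,126,zt),"side",pt(217,48,zt),pt(521,48,zt))
print("disc L/R",pt(292,0,.072),pt(451,0,.072),"bot",pt(370,53,.072), "base bot",pt(371,86,.0645),)
W7=cv2.imread("pics/w7.png"); 
E
```

```text
corner [ 1.05019736e-05 -9.89435647e-02 -4.44128561e-03] side [-0.0155585  -0.10807871 -0.00444121] [ 0.01559387 -0.10817768 -0.00443046]
disc L/R [-0.00802566 -0.11415676 -0.00243366] [ 0.00858405 -0.1142299  -0.00242791] bot [ 0.00011999 -0.1077968  -0.00243464] base bot [ 0.00027633 -0.10630363  0.00506453]
```

```bash
python3 -m creep '[{"tx":0.003,"ty":0,"tz":0,"roll":-1.5},{"tx":0.003,"ty":0,"tz":0.001,"roll":-1.5}]'; python3 -c "
from h import *
st()"
python3 -m creep '[{"tx":-0.003,"ty":0,"tz":0.0005,"roll":1.5},{"tx":-0.003,"ty":0,"tz":0.001,"roll":1.5}]'; python3 -c "
from h import *
st()"
```

```text
t: 25.65
tool_pos: [0.4661, -0.0255, 0.0685]
tcp_rot: [-0.0, 0.829, -0.559, 0.0]
wrist_force: [-3.0, -1.2, 2.1]
grip_width: 0.151
yaw 22.1 ring [0.5742 0.0183] tcpz 0.0685 F [-3.  -1.2  2.1] M [-0.082  0.01  -0.072] rxF -0.00 q [-0.19  0.64  0.18  2.33 -0.56  0.21 -0.69]
t: 25.9
tool_pos: [0.4652, -0.0224, 0.0674]
tcp_rot: [-0.0, 0.822, -0.57, 0.0]
wrist_force: [-1.6, -2.4, 3.9]
grip_width: 0.149
yaw 20.5 ring [0.5744 0.0185] tcpz 0.0674 F [-1.6 -2.4  3.9] M [-0.104 -0.3   -0.152] rxF 0.20 q [-0.2   0.64  0.19  2.34 -0.57  0.2  -0.7 ]
```

```bash
python3 -m creep '[{"tx":0,"ty":0,"tz":-0.006,"roll":0},{"tx":0.0008,"ty":0.0009,"tz":-0.01,"roll":-0.5},{"tx":0.0008,"ty":0.0009,"tz":-0.006,"roll":-0.5},{"tx":0.0008,"ty":0.0009,"tz":-0.003,"roll":-0.5},{"tx":0.0008,"ty":0.0009,"tz":0,"roll":-0.5},{"tx":0.0008,"ty":0.0009,"tz":0,"roll":-0.5}]'; python3 - <<'E'
from h import *
W=tq(1); np.savez("w18",**W);st(); save(W["pixels"],"w18",(180,0,400,160),3.5)
E
```

```text
t: 26.65
tool_pos: [0.4643, -0.0238, 0.0669]
tcp_rot: [0.0, 0.824, -0.566, -0.0]
wrist_force: [0.4, -0.3, -3.2]
grip_width: 0.15
mean F [ 0.56 -0.68 -3.25] M [-0.366  0.088 -0.125] rxF 0.099 +- 0.000
yaw 21.0 ring [0.5732 0.018 ] tcpz 0.0670 F [ 0.6 -0.7 -3.3] M [-0.366  0.088 -0.125] rxF 0.10 q [-0.2   0.64  0.18  2.34 -0.57  0.2  -0.69]
```

View pics/w18.png

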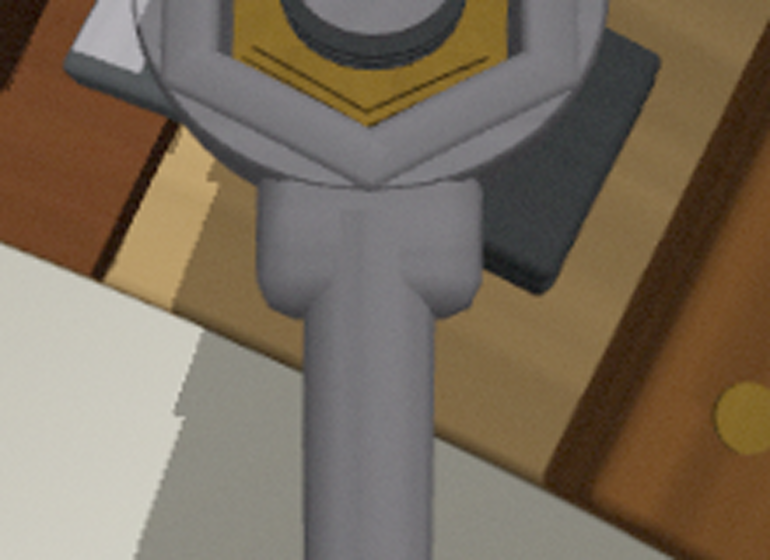

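```bash
python3 -m creep '[{"tx":0,"ty":0,"tz":0.005,"roll":0},{"tx":0,"ty":0,"tz":0.0097,"roll":0},{"tx":0,"ty":0,"tz":0.0097,"roll":0}]'; python3 -c "
from h import *
st()"
```

```text
t: 27.08
tool_pos: [0.4644, -0.0237, 0.0572]
tcp_rot: [0.0, 0.824, -0.566, -0.0]
wrist_force: [0.5, -0.5, -3.7]
grip_width: 0.151
yaw 21.0 ring [0.5732 0.0181] tcpz 0.0572 F [ 0.5 -0.5 -3.7] M [-0.373  0.104 -0.148] rxF 0.08 q [-0.18  0.66  0.16  2.34 -0.58  0.18 -0.69]
```

```bash
python3 -m creep '[{"tx":-0.0122,"ty":-0.0006,"tz":0,"roll":6},{"tx":-0.0202,"ty":-0.0018,"tz":0,"roll":10}]'; python3 -c "
from h import *
st()"
python3 -m creep '[{"tx":-0.0122,"ty":-0.0006,"tz":0,"roll":6},{"tx":-0.0202,"ty":-0.0018,"tz":0,"roll":10}]'; python3 -c "
from h import *
st()"
python3 -m creep '[{"tx":-0.0122,"ty":-0.0006,"tz":0,"roll":6},{"tx":-0.0202,"ty":-0.0018,"tz":0,"roll":10}]'; python3 -c "
from h import *
st()"
```

```text
t: 27.32
tool_pos: [0.4587, -0.004, 0.0575]
tcp_rot: [0.0, 0.771, -0.637, 0.0]
wrist_force: [1.0, -3.3, -3.7]
grip_width: 0.149
yaw 10.9 ring [0.5733 0.018 ] tcpz 0.0575 F [ 1.  -3.3 -3.7] M [-0.559  0.113 -0.108] rxF 0.40 q [-0.24  0.66  0.18  2.35 -0.68  0.17 -0.8 ]
t: 27.58
tool_pos: [0.4567, 0.0164, 0.0576]
tcp_rot: [0.0, 0.713, -0.701, 0.0]
wrist_force: [0.4, -2.7, -2.8]
grip_width: 0.147
yaw 0.9 ring [0.5733 0.0183] tcpz 0.0576 F [ 0.4 -2.7 -2.8] M [-0.534  0.097 -0.1  ] rxF 0.32 q [-0.3   0.66  0.21  2.36 -0.78  0.18 -0.92]
t: 27.82
tool_pos: [0.4582, 0.0368, 0.0575]
tcp_rot: [-0.0, -0.649, 0.761, -0.0]
wrist_force: [0.3, -1.3, -4.2]
grip_width: 0.148
yaw -9.1 ring [0.5733 0.0184] tcpz 0.0575 F [ 0.3 -1.3 -4.2] M [-0.406  0.135 -0.046] rxF 0.15 q [-0.38  0.67  0.25  2.36 -0.87  0.2  -1.05]
```

```bash
python3 -m creep '[{"tx":-0.0122,"ty":-0.0006,"tz":0,"roll":6},{"tx":-0.0202,"ty":-0.0018,"tz":0,"roll":10}]'; python3 -c "
from h import *
st()"
python3 -m creep '[{"tx":-0.0122,"ty":-0.0006,"tz":0,"roll":6},{"tx":-0.0202,"ty":-0.0018,"tz":0,"roll":10}]'; python3 -c "
from h import *
st()"
python3 -m creep '[{"tx":-0.0122,"ty":-0.0006,"tz":0,"roll":6},{"tx":-0.0242,"ty":-0.0025,"tz":0,"roll":12}]'; python3 -c "
from h import *
st();tq(3)"
```

```text
t: 28.08
tool_pos: [0.4632, 0.0566, 0.0575]
tcp_rot: [0.0, -0.58, 0.814, 0.0]
wrist_force: [0.3, -1.5, -3.7]
grip_width: 0.149
yaw -19.0 ring [0.5734 0.0186] tcpz 0.0575 F [ 0.3 -1.5 -3.7] M [-0.258  0.056  0.011] rxF 0.15 q [-0.45  0.68  0.31  2.34 -0.94  0.24 -1.19]
t: 28.32
tool_pos: [0.4715, 0.0752, 0.0575]
tcp_rot: [-0.0, -0.507, 0.862, 0.0]
wrist_force: [0.8, -1.6, -4.5]
grip_width: 0.15
yaw -29.0 ring [0.5734 0.0187] tcpz 0.0575 F [ 0.8 -1.6 -4.5] M [-0.256  0.04   0.108] rxF 0.12 q [-0.53  0.69  0.37  2.32 -0.98  0.28 -1.35]
t: 28.58
tool_pos: [0.4848, 0.0946, 0.0575]
tcp_rot: [-0.001, -0.414, 0.91, -0.0]
wrist_force: [-0.5, -3.5, -4.6]
grip_width: 0.151
yaw -41.0 ring [0.5727 0.018 ] tcpz 0.0575 F [-0.5 -3.5 -4.6] M [-0.777  0.233  0.455] rxF 0.36 q [-0.6   0.72  0.44  2.29 -1.    0.34 -1.58]
mean F [-1.04 -3.03 -3.13] M [-0.64   0.45   0.217] rxF 0.349 +- 0.064
```

```bash
python3 -m creep '[{"tx":0,"ty":0,"tz":-0.01,"roll":0},{"tx":0,"ty":0,"tz":-0.024,"roll":0},{"tx":0.0202,"ty":-0.0018,"tz":-0.026,"roll":-10},{"tx":0.0399,"ty":-0.007,"tz":-0.026,"roll":-20},{"tx":0.0583,"ty":-0.0156,"tz":-0.026,"roll":-30},{"tx":0.0749,"ty":-0.0273,"tz":-0.026,"roll":-40},{"tx":0.0893,"ty":-0.0417,"tz":-0.026,"roll":-50},{"tx":0.101,"ty":-0.0583,"tz":-0.026,"roll":-60}]'
python3 -m creep '[{"tx":0.005,"ty":-0.0001,"tz":-0.02,"roll":-2.5},{"tx":0.005,"ty":-0.0001,"tz":-0.04,"roll":-2.5},{"tx":0.005,"ty":-0.0001,"tz":-0.04,"roll":-2.5}]'
python3 - <<'E'
from h import *
W=tq(1); save(W["pixels"],"w20",(180,0,400,160),3.5); np.savez("w20",**W);st()
E
```

```text
t: 29.72
tool_pos: [0.465, -0.0208, 0.0847]
tcp_rot: [-0.001, 0.816, -0.578, 0.002]
wrist_force: [6.5, 2.2, -4.6]
grip_width: 0.149
t: 30.1
tool_pos: [0.4652, -0.0248, 0.125]
tcp_rot: [-0.001, 0.827, -0.562, 0.001]
wrist_force: [-0.2, 1.0, -4.1]
grip_width: 0.152
mean F [-0.31 -0.   -3.1 ] M [-0.094  0.152 -0.037] rxF -0.013 +- 0.000
yaw 21.6 ring [0.5733 0.0184] tcpz 0.1243 F [-0.3 -0.  -3.1] M [-0.094  0.152 -0.037] rxF -0.01 q [-0.28  0.53  0.3   2.31 -0.45  0.35 -0.79]
```

View pics/w20.png

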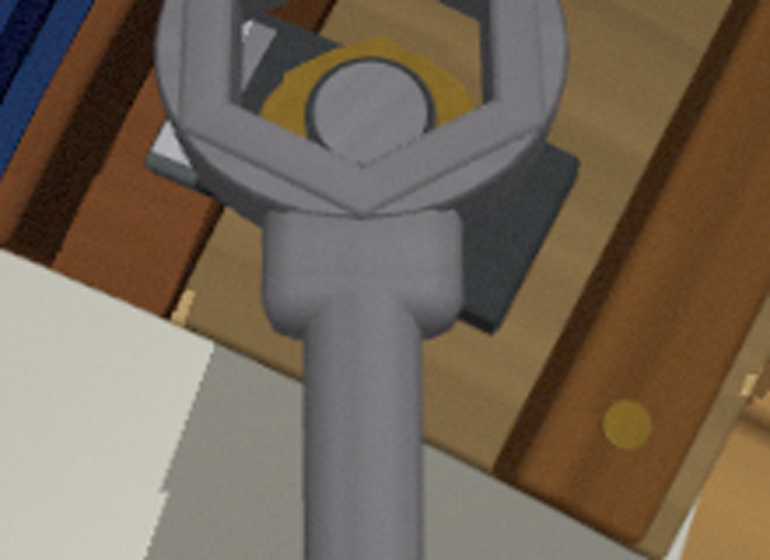

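```bash
python3 -m creep '[{"tx":-0.0202,"ty":-0.0018,"tz":0,"roll":10},{"tx":-0.0399,"ty":-0.007,"tz":0.005,"roll":20},{"tx":-0.0583,"ty":-0.0156,"tz":0.015,"roll":30},{"tx":-0.0583,"ty":-0.0156,"tz":0.025,"roll":30},{"tx":-0.0583,"ty":-0.0156,"tz":0.032,"roll":30},{"tx":-0.0583,"ty":-0.0156,"tz":0.037,"roll":30},{"tx":-0.0583,"ty":-0.0156,"tz":0.041,"roll":30},{"tx":-0.0583,"ty":-0.0156,"tz":0.041,"roll":30}]'
python3 - <<'E'
from h import *
W=tq(1); save(W["pixels"],"w21",(180,0,400,160),3.5); np.savez("w21",**W);st()
E
```

```text
t: 31.15
tool_pos: [0.4587, 0.0348, 0.0827]
tcp_rot: [0.001, -0.653, 0.757, -0.0]
wrist_force: [3.2, 0.2, 3.0]
grip_width: 0.149
mean F [2.17 0.68 4.27] M [-0.028 -1.328  0.064] rxF -0.113 +- 0.000
yaw -8.5 ring [0.574  0.0178] tcpz 0.0828 F [2.2 0.7 4.3] M [-0.028 -1.328  0.064] rxF -0.11 q [-0.41  0.62  0.31  2.35 -0.75  0.26 -1.14]
```

View pics/w21.png

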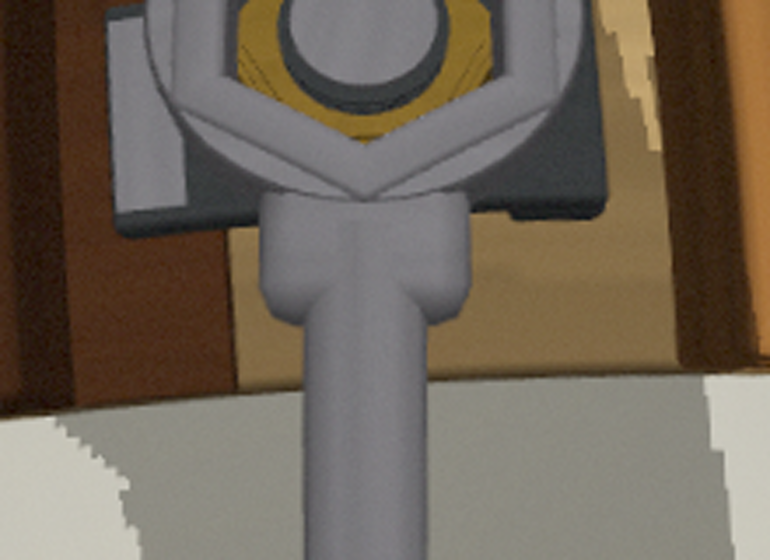

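```bash
python3 -m creep '[{"tx":0,"ty":0,"tz":0.004,"roll":0},{"tx":0,"ty":0,"tz":0.008,"roll":0},{"tx":0,"ty":0,"tz":0.009,"roll":0}]'
python3 - <<'E'
from h import *
W=tq(1); save(W["pixels"],"w22",(180,0,400,160),3.5); np.savez("w22",**W);st()
E
```

```text
t: 31.58
tool_pos: [0.4574, 0.0352, 0.0735]
tcp_rot: [-0.0, -0.653, 0.757, 0.0]
wrist_force: [-0.6, 0.3, 5.6]
grip_width: 0.151
mean F [-1.1   0.17  5.93] M [-0.197 -0.793 -0.017] rxF -0.003 +- 0.000
yaw -8.4 ring [0.5727 0.0181] tcpz 0.0734 F [-1.1  0.2  5.9] M [-0.197 -0.793 -0.017] rxF -0.00 q [-0.39  0.64  0.28  2.35 -0.77  0.24 -1.13]
```

View pics/w22.png

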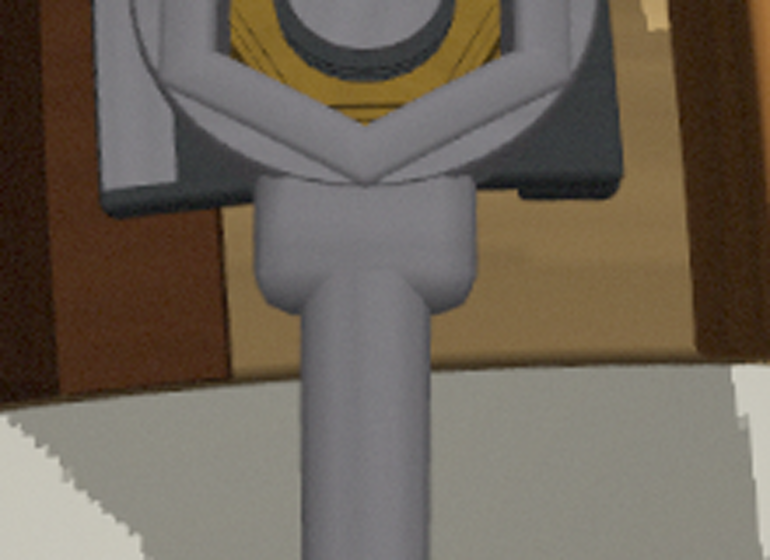

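```bash
python3 -m creep '[{"tx":0,"ty":0,"tz":0.003,"roll":0},{"tx":0,"ty":0,"tz":0.0035,"roll":0},{"tx":0,"ty":0,"tz":0.0035,"roll":0}]'
python3 -m creep '[{"tx":0,"ty":0,"tz":-0.01,"roll":0},{"tx":0,"ty":0,"tz":-0.026,"roll":0},{"tx":0,"ty":0,"tz":-0.028,"roll":0},{"tx":0,"ty":0,"tz":-0.028,"roll":0}]'
python3 - <<'E'
from h import *
W=tq(1); save(W["pixels"],"w23",(180,0,400,160),3.5); np.savez("w23",**W);st()
E
```

```text
t: 32.0
tool_pos: [0.457, 0.0354, 0.0701]
tcp_rot: [-0.0, -0.653, 0.757, 0.001]
wrist_force: [-1.2, 0.5, 7.1]
grip_width: 0.151
t: 32.5
tool_pos: [0.4574, 0.0356, 0.098]
tcp_rot: [-0.0, -0.653, 0.757, 0.0]
wrist_force: [0.4, 0.8, -4.3]
grip_width: 0.154
mean F [-1.03  0.05 -3.48] M [-0.002  0.192 -0.017] rxF 0.011 +- 0.000
yaw -8.4 ring [0.5727 0.0184] tcpz 0.0978 F [-1.   0.1 -3.5] M [-0.002  0.192 -0.017] rxF 0.01 q [-0.45  0.6   0.37  2.34 -0.73  0.31 -1.16]
```

View pics/w23.png

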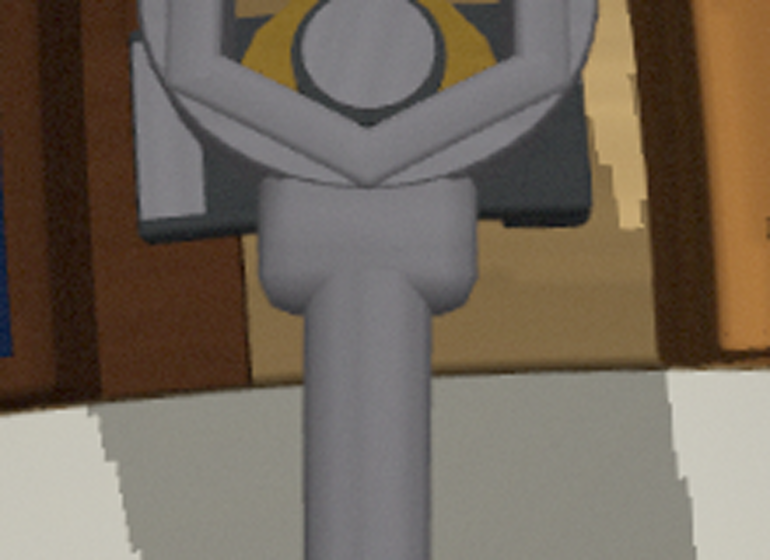

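```bash
python3 -m creep '[{"tx":0,"ty":0,"tz":0.012,"roll":0},{"tx":0,"ty":0,"tz":0.026,"roll":0},{"tx":0,"ty":0,"tz":0.0325,"roll":0},{"tx":0,"ty":0,"tz":0.0325,"roll":0},{"tx":0,"ty":0,"tz":0.02,"roll":0},{"tx":0,"ty":0,"tz":0.0,"roll":0},{"tx":0,"ty":0,"tz":0,"roll":0}]'
python3 - <<'E'
from h import *
W=tq(1); save(W["pixels"],"w24",(180,0,400,160),3.5); np.savez("w24",**W);st()
E
```

```text
t: 33.42
tool_pos: [0.458, 0.0354, 0.0985]
tcp_rot: [0.0, -0.653, 0.757, -0.0]
wrist_force: [0.7, -0.9, -3.7]
grip_width: 0.149
mean F [ 0.18  0.56 -3.42] M [ 0.024  0.172 -0.012] rxF -0.069 +- 0.000
yaw -8.4 ring [0.5732 0.0184] tcpz 0.0980 F [ 0.2  0.6 -3.4] M [ 0.024  0.172 -0.012] rxF -0.07 q [-0.46  0.6   0.37  2.34 -0.73  0.31 -1.15]
```

View pics/w24.png

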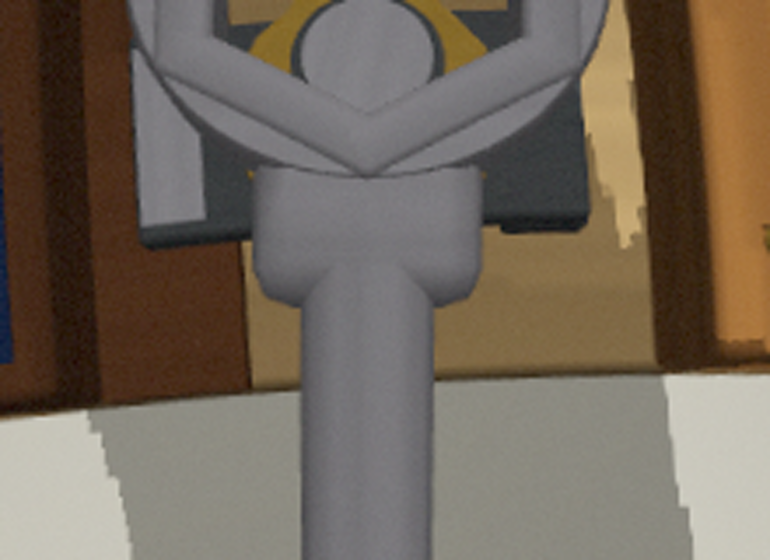

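```bash
python3 - <<'E'
from h import *
W=dict(np.load("w24.npz"));s=telemetry.observe();tp=s["tool_pos"];M=yaw()
def pt(u,v,z): return M.T@(onz(W,180+u/3.5,v/3.5,z,True)-tp)
for e in (.0045,.007):
    zt=tp[2]+e
    print("corner",pt(370,116,zt),"side",pt(214,42,zt),pt(525,42,zt))
print("disc L/R",pt(302,50,.072),pt(435,50,.072),"bot",pt(368,107,.072))
# nut flat edges through hole (top z .0645)
E
```

```text
corner [ 0.00057509 -0.10033607 -0.00445908] side [-0.01551405 -0.10914131 -0.00445513] [ 0.01658046 -0.10923889 -0.00445581]
corner [ 0.00056078 -0.09963504 -0.00695937] side [-0.0151852  -0.10825248 -0.0069555 ] [ 0.01622476 -0.10834798 -0.00695616]
disc L/R [-0.00803919 -0.11837103  0.02603512] [ 0.0091498  -0.11841602  0.02603475] bot [ 0.00049248 -0.11014698  0.02603158]
```

```bash
python3 -m creep '[{"tx":0.0203,"ty":-0.0018,"tz":0,"roll":-10},{"tx":0.04,"ty":-0.007,"tz":0,"roll":-20},{"tx":0.0585,"ty":-0.0157,"tz":0.005,"roll":-30},{"tx":0.0585,"ty":-0.0157,"tz":0.01,"roll":-30},{"tx":0.0585,"ty":-0.0157,"tz":0.01,"roll":-30}]'
python3 - <<'E'
from h import *
W=tq(1); save(W["pixels"],"w25",(180,0,400,160),3.5); np.savez("w25",**W);st()
E
```

```text
t: 34.1
tool_pos: [0.4641, -0.0245, 0.0872]
tcp_rot: [0.0, 0.826, -0.564, -0.001]
wrist_force: [-0.1, 0.7, -3.4]
grip_width: 0.144
mean F [-1.17 -0.19 -3.51] M [-0.051  0.2    0.024] rxF -0.030 +- 0.000
yaw 21.4 ring [0.5728 0.0184] tcpz 0.0875 F [-1.2 -0.2 -3.5] M [-0.051  0.2    0.024] rxF -0.03 q [-0.22  0.6   0.21  2.33 -0.5   0.26 -0.75]
```

View pics/w25.png

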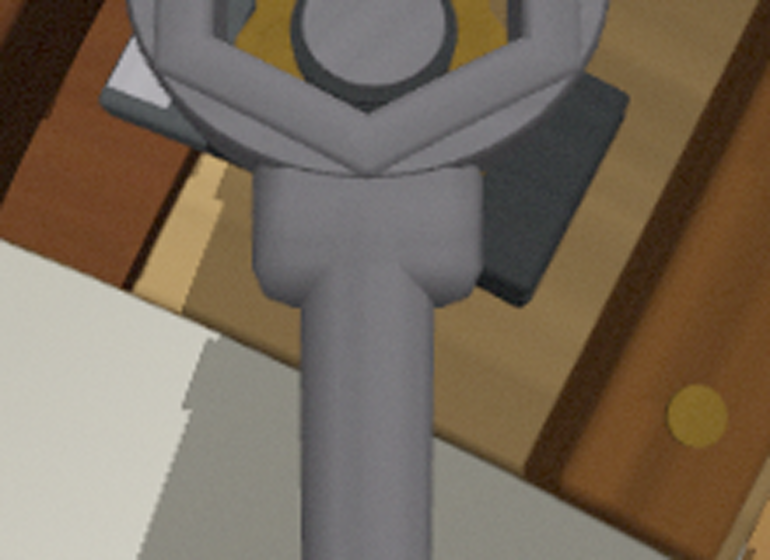

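```bash
python3 -m creep '[{"tx":0.0004,"ty":-0.0004,"tz":0.01,"roll":0},{"tx":0.0004,"ty":-0.0004,"tz":0.016,"roll":0},{"tx":0.0004,"ty":-0.0004,"tz":0.019,"roll":0},{"tx":0.0004,"ty":-0.0004,"tz":0.021,"roll":0},{"tx":0.0004,"ty":-0.0004,"tz":0.021,"roll":0}]'
python3 -c "
from h import *
st()"
```

```text
t: 34.78
tool_pos: [0.4654, -0.0252, 0.0672]
tcp_rot: [-0.0, 0.827, -0.562, 0.0]
wrist_force: [-0.8, -0.4, 0.7]
grip_width: 0.152
yaw 21.5 ring [0.5739 0.0176] tcpz 0.0672 F [-0.8 -0.4  0.7] M [-0.029  0.022 -0.057] rxF 0.01 q [-0.18  0.64  0.17  2.33 -0.52  0.2  -0.73]
```

```bash
python3 -m creep '[{"tx":0,"ty":0,"tz":-0.006,"roll":0},{"tx":0.0,"ty":0.0012,"tz":-0.006,"roll":0},{"tx":0.0,"ty":0.0012,"tz":-0.002,"roll":0},{"tx":0.0,"ty":0.0012,"tz":0.0,"roll":0},{"tx":0.0,"ty":0.0012,"tz":0.0,"roll":0}]'
python3 - <<'E'
from h import *
W=tq(1); save(W["pixels"],"w26",(180,0,400,160),3.5); np.savez("w26",**W);st()
E
```

```text
t: 35.4
tool_pos: [0.4641, -0.0256, 0.0668]
tcp_rot: [0.0, 0.827, -0.562, -0.0]
wrist_force: [-0.1, 0.2, -3.1]
grip_width: 0.146
mean F [-0.12 -0.29 -3.1 ] M [-0.082  0.22  -0.006] rxF 0.027 +- 0.000
yaw 21.6 ring [0.5726 0.0172] tcpz 0.0669 F [-0.1 -0.3 -3.1] M [-0.082  0.22  -0.006] rxF 0.03 q [-0.18  0.64  0.16  2.34 -0.52  0.2  -0.73]
```

View pics/w26.png

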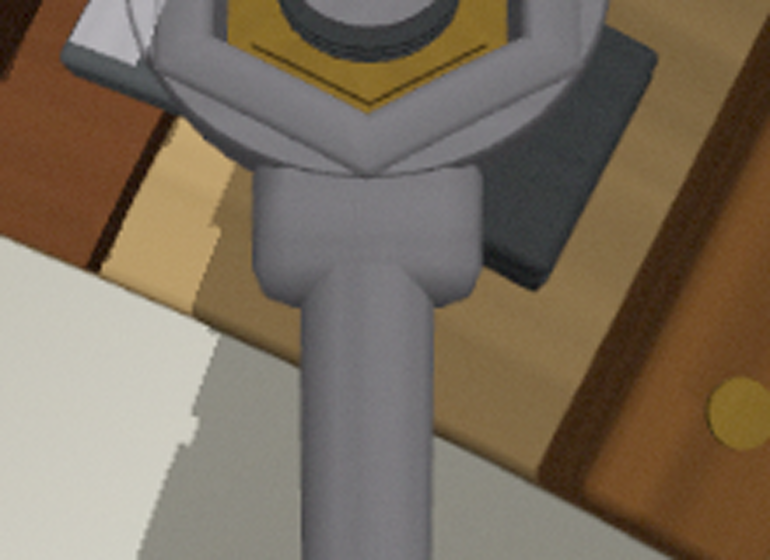

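```bash
python3 -m creep '[{"tx":0,"ty":0,"tz":0.005,"roll":0},{"tx":0,"ty":0,"tz":0.0095,"roll":0},{"tx":0,"ty":0,"tz":0.0113,"roll":0},{"tx":0,"ty":0,"tz":0.0113,"roll":0}]'; python3 -c "
from h import *
st()"
```

```text
t: 35.95
tool_pos: [0.4642, -0.0256, 0.0556]
tcp_rot: [0.0, 0.827, -0.562, -0.0]
wrist_force: [1.1, -0.3, -4.7]
grip_width: 0.153
yaw 21.6 ring [0.5726 0.0172] tcpz 0.0556 F [ 1.1 -0.3 -4.7] M [-0.064  0.175  0.011] rxF 0.09 q [-0.16  0.66  0.14  2.34 -0.53  0.17 -0.72]
```

```bash
python3 -m creep '[{"tx":-0.0082,"ty":-0.0003,"tz":0,"roll":4},{"tx":-0.0162,"ty":-0.0011,"tz":0,"roll":8}]'; python3 -c "
from h import *
st()"
python3 -m creep '[{"tx":-0.0082,"ty":-0.0003,"tz":0,"roll":4},{"tx":-0.0162,"ty":-0.0011,"tz":0,"roll":8}]'; python3 -c "
from h import *
st();tq(2)"
```

```text
t: 36.2
tool_pos: [0.459, -0.0101, 0.0558]
tcp_rot: [0.0, 0.785, -0.62, -0.0]
wrist_force: [-0.9, 0.5, -3.3]
grip_width: 0.149
yaw 13.4 ring [0.5724 0.0169] tcpz 0.0558 F [-0.9  0.5 -3.3] M [-0.044  0.299  0.137] rxF -0.08 q [-0.21  0.66  0.15  2.35 -0.61  0.16 -0.81]
t: 36.45
tool_pos: [0.4562, 0.0062, 0.0559]
tcp_rot: [0.0, 0.74, -0.673, -0.0]
wrist_force: [-0.2, -0.2, -3.7]
grip_width: 0.151
yaw 5.5 ring [0.5723 0.0173] tcpz 0.0559 F [-0.2 -0.2 -3.7] M [-0.064  0.352  0.208] rxF 0.02 q [-0.26  0.66  0.17  2.36 -0.69  0.17 -0.91]
mean F [-0.69 -0.8  -3.57] M [-0.199  0.493 -0.07 ] rxF 0.085 +- 0.064
```

```bash
python3 -m creep '[{"tx":-0.0162,"ty":-0.0011,"tz":0,"roll":8},{"tx":-0.0321,"ty":-0.0045,"tz":0,"roll":16}]'; python3 -c "
from h import *
st()"
python3 -m creep '[{"tx":-0.0162,"ty":-0.0011,"tz":0,"roll":8},{"tx":-0.0321,"ty":-0.0045,"tz":0,"roll":16}]'; python3 -c "
from h import *
st()"
python3 -m creep '[{"tx":-0.0142,"ty":-0.0009,"tz":0,"roll":7},{"tx":-0.0282,"ty":-0.0035,"tz":0,"roll":14},{"tx":-0.0282,"ty":-0.0035,"tz":0,"roll":14}]'; python3 -c "
from h import *
W=tq(1);st();save(W['pixels'],'w27',(180,0,400,160),3.5)"
```

```text
t: 36.8
tool_pos: [0.4575, 0.0388, 0.0558]
tcp_rot: [-0.0, -0.639, 0.769, 0.001]
wrist_force: [-0.8, 0.9, -4.0]
grip_width: 0.152
yaw -10.6 ring [0.5721 0.0174] tcpz 0.0558 F [-0.8  0.9 -4. ] M [0.266 0.336 0.223] rxF -0.10 q [-0.37  0.67  0.23  2.36 -0.84  0.19 -1.1 ]
t: 37.05
tool_pos: [0.4677, 0.0701, 0.0558]
tcp_rot: [-0.0, -0.526, 0.85, 0.001]
wrist_force: [-0.5, 2.0, -4.1]
grip_width: 0.145
yaw -26.5 ring [0.572  0.0181] tcpz 0.0558 F [-0.5  2.  -4.1] M [0.48  0.348 0.364] rxF -0.19 q [-0.49  0.69  0.34  2.33 -0.96  0.26 -1.32]
t: 37.42
tool_pos: [0.4829, 0.0937, 0.0555]
tcp_rot: [-0.001, -0.421, 0.907, 0.001]
wrist_force: [-3.9, 2.3, -2.2]
grip_width: 0.151
mean F [-3.51  4.57 -1.39] M [1.014 0.925 0.62 ] rxF -0.158 +- 0.000
yaw -40.1 ring [0.5719 0.0183] tcpz 0.0556 F [-3.5  4.6 -1.4] M [1.014 0.925 0.62 ] rxF -0.16 q [-0.59  0.72  0.42  2.29 -0.99  0.33 -1.56]
```

View pics/w27.png

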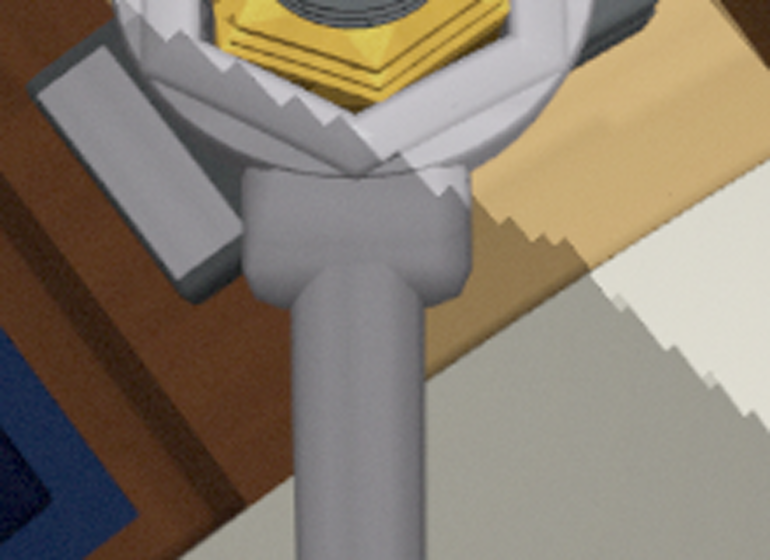

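```bash
python3 -m creep '[{"tx":0.0041,"ty":0.0005,"tz":0,"roll":-2},{"tx":0.0082,"ty":0.0008,"tz":0,"roll":-4},{"tx":0.0082,"ty":0.0008,"tz":0,"roll":-4}]';python3 -c "
from h import *
st()"
```

```text
t: 37.85
tool_pos: [0.4778, 0.087, 0.056]
tcp_rot: [0.0, -0.452, 0.892, 0.001]
wrist_force: [-1.1, 5.4, -4.1]
grip_width: 0.148
yaw -36.3 ring [0.5718 0.0179] tcpz 0.0560 F [-1.1  5.4 -4.1] M [1.331 0.525 0.49 ] rxF -0.45 q [-0.56  0.7   0.39  2.3  -0.98  0.3  -1.5 ]
```

```bash
python3 -m creep '[{"tx":-0.001,"ty":0.0011,"tz":0,"roll":0},{"tx":-0.001,"ty":0.0011,"tz":0,"roll":0}]';python3 -c "
from h import *
st()"
```

```text
t: 38.1
tool_pos: [0.4784, 0.0879, 0.056]
tcp_rot: [0.001, -0.451, 0.893, -0.001]
wrist_force: [1.0, 1.7, -3.7]
grip_width: 0.147
yaw -36.4 ring [0.5721 0.0186] tcpz 0.0560 F [ 1.   1.7 -3.7] M [0.584 0.014 0.368] rxF -0.23 q [-0.56  0.7   0.39  2.3  -0.98  0.3  -1.51]
```

```bash
python3 -m creep '[{"tx":-0.0006,"ty":0.0,"tz":-0.002,"roll":-0.5},{"tx":-0.0006,"ty":0,"tz":-0.006,"roll":-0.5},{"tx":-0.0006,"ty":0,"tz":-0.01,"roll":-0.5}]';python3 -c "
from h import *
st()"
```

```text
t: 38.48
tool_pos: [0.4783, 0.0883, 0.0662]
tcp_rot: [0.0, -0.454, 0.891, -0.001]
wrist_force: [1.0, -1.2, -3.8]
grip_width: 0.146
yaw -36.0 ring [0.5726 0.0198] tcpz 0.0662 F [ 1.  -1.2 -3.8] M [-0.114 -0.008 -0.037] rxF 0.05 q [-0.59  0.69  0.43  2.3  -0.95  0.33 -1.52]
```

```bash
python3 -m creep '[{"tx":0,"ty":0,"tz":-0.01,"roll":0},{"tx":0,"ty":0,"tz":-0.018,"roll":0},{"tx":0.0202,"ty":-0.0018,"tz":-0.02,"roll":-10},{"tx":0.0399,"ty":-0.007,"tz":-0.02,"roll":-20},{"tx":0.0583,"ty":-0.0156,"tz":-0.02,"roll":-30},{"tx":0.0749,"ty":-0.0273,"tz":-0.02,"roll":-40},{"tx":0.0893,"ty":-0.0417,"tz":-0.02,"roll":-50},{"tx":0.1003,"ty":-0.0567,"tz":-0.02,"roll":-59}]'
python3 -m creep '[{"tx":0,"ty":0,"tz":0,"roll":0}]'
python3 - <<'E'
from h import *
W=tq(1); save(W["pixels"],"w28",(180,0,400,160),3.5); np.savez("w28",**W);st()
E
```

```text
t: 39.48
tool_pos: [0.4649, -0.0265, 0.0863]
tcp_rot: [0.0, 0.836, -0.549, 0.0]
wrist_force: [0.7, -0.0, -3.4]
grip_width: 0.153
t: 39.6
tool_pos: [0.4653, -0.0269, 0.0863]
tcp_rot: [0.0, 0.833, -0.553, 0.001]
wrist_force: [-0.5, -0.1, -3.9]
grip_width: 0.15
mean F [-0.55  0.45 -3.4 ] M [-0.062  0.15  -0.015] rxF -0.074 +- 0.000
yaw 22.8 ring [0.5725 0.0194] tcpz 0.0861 F [-0.6  0.5 -3.4] M [-0.062  0.15  -0.015] rxF -0.07 q [-0.2   0.6   0.2   2.33 -0.47  0.25 -0.76]
```

View pics/w28.png

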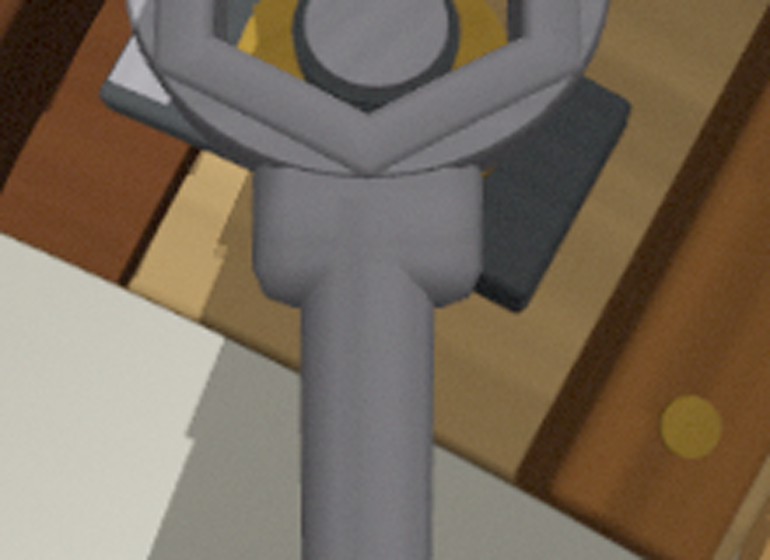

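```bash
python3 -m creep '[{"tx":0.0009,"ty":0.0008,"tz":0.009,"roll":0},{"tx":0.0009,"ty":0.0008,"tz":0.014,"roll":0},{"tx":0.0009,"ty":0.0008,"tz":0.017,"roll":0},{"tx":0.0009,"ty":0.0008,"tz":0.0195,"roll":0},{"tx":0.0009,"ty":0.0008,"tz":0.0195,"roll":0}]'
python3 - <<'E'
from h import *
W=tq(1); save(W["pixels"],"w29",(180,0,400,160),3.5); np.savez("w29",**W);st()
E
```

```text
t: 40.28
tool_pos: [0.4648, -0.0266, 0.0663]
tcp_rot: [-0.0, 0.834, -0.552, 0.0]
wrist_force: [-1.3, -0.1, 2.6]
grip_width: 0.146
mean F [-0.33  0.79  2.22] M [ 0.21  -0.208  0.039] rxF -0.102 +- 0.000
yaw 23.1 ring [0.5721 0.0191] tcpz 0.0664 F [-0.3  0.8  2.2] M [ 0.21  -0.208  0.039] rxF -0.10 q [-0.17  0.64  0.15  2.33 -0.49  0.19 -0.74]
```

View pics/w29.png

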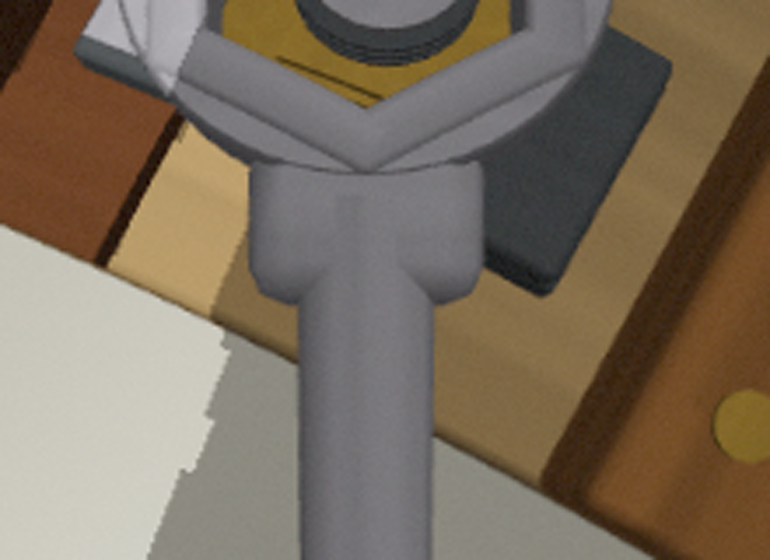

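```bash
python3 -m creep '[{"tx":0,"ty":0,"tz":-0.007,"roll":0},{"tx":0.0017,"ty":0.0,"tz":-0.007,"roll":0},{"tx":0.0017,"ty":0.0,"tz":-0.003,"roll":0},{"tx":0.0017,"ty":0.0,"tz":0.0,"roll":0},{"tx":0.0017,"ty":0.0,"tz":0.0,"roll":0}]'
python3 - <<'E'
from h import *
W=tq(1); save(W["pixels"],"w30",(180,0,400,160),3.5); np.savez("w30",**W);st()
E
```

```text
t: 40.95
tool_pos: [0.4654, -0.0283, 0.066]
tcp_rot: [0.0, 0.834, -0.552, 0.0]
wrist_force: [-0.6, -0.1, 1.8]
grip_width: 0.15
mean F [-0.66  0.73  1.2 ] M [ 0.037 -0.135  0.012] rxF -0.111 +- 0.000
yaw 23.0 ring [0.5727 0.0173] tcpz 0.0662 F [-0.7  0.7  1.2] M [ 0.037 -0.135  0.012] rxF -0.11 q [-0.17  0.64  0.15  2.33 -0.48  0.2  -0.74]
```

View pics/w30.png

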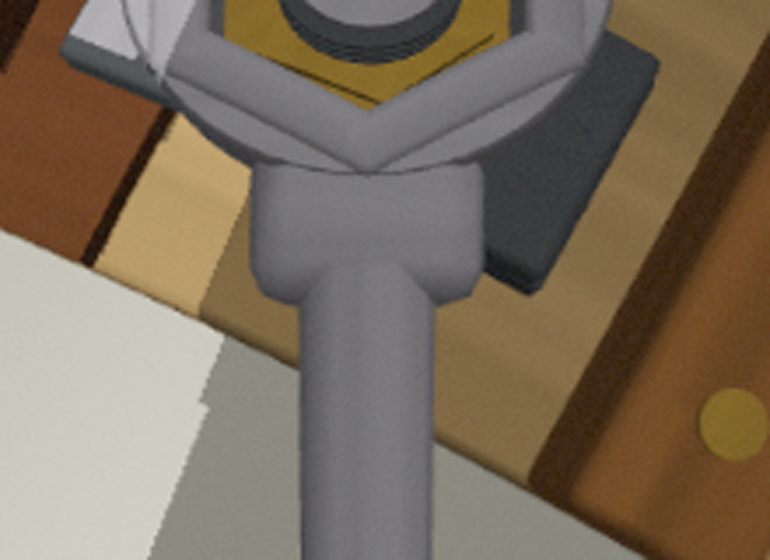

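```bash
python3 -m creep '[{"tx":0,"ty":0,"tz":-0.004,"roll":0},{"tx":0.0061,"ty":0.0002,"tz":-0.004,"roll":-3},{"tx":0.0061,"ty":0.0002,"tz":-0.002,"roll":-3},{"tx":0.0061,"ty":0.0002,"tz":0.0,"roll":-3},{"tx":0.0061,"ty":0.0002,"tz":0.0,"roll":-3}]'
python3 - <<'E'
from h import *
W=tq(1); save(W["pixels"],"w31",(180,0,400,160),3.5); np.savez("w31",**W);st()
E
```

```text
t: 41.62
tool_pos: [0.4674, -0.034, 0.066]
tcp_rot: [0.0, 0.848, -0.53, -0.0]
wrist_force: [0.3, -0.9, -3.1]
grip_width: 0.149
mean F [-0.33 -1.45 -4.19] M [-0.248  0.212 -0.087] rxF 0.138 +- 0.000
yaw 26.0 ring [0.5722 0.0172] tcpz 0.0661 F [-0.3 -1.5 -4.2] M [-0.248  0.212 -0.087] rxF 0.14 q [-0.15  0.64  0.15  2.33 -0.46  0.2  -0.7 ]
```

View pics/w31.png

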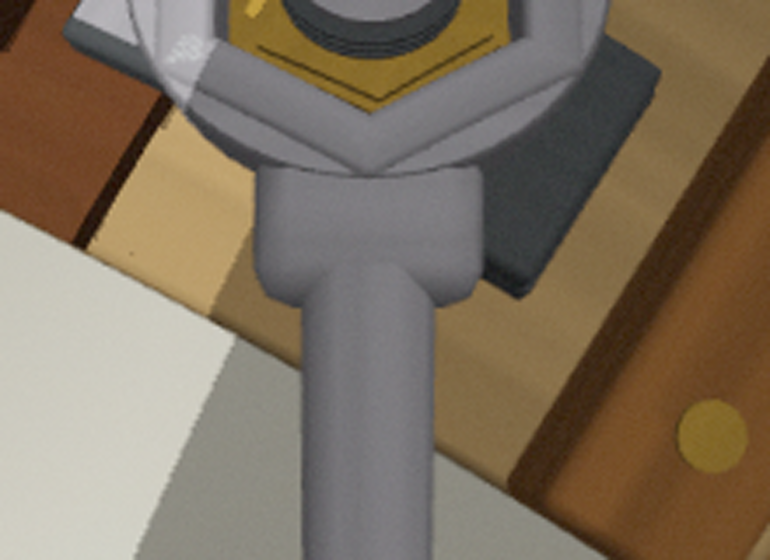

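```bash
python3 -m creep '[{"tx":0.0004,"ty":0,"tz":0.005,"roll":0},{"tx":0.0004,"ty":0,"tz":0.0095,"roll":0},{"tx":0.0004,"ty":0,"tz":0.0108,"roll":0},{"tx":0.0004,"ty":0,"tz":0.0108,"roll":0}]'; python3 -c "
from h import *
st()"
python3 -m creep '[{"tx":-0.0082,"ty":-0.0003,"tz":0,"roll":4},{"tx":-0.0162,"ty":-0.0011,"tz":0,"roll":8}]'; python3 -c "
from h import *
st()"
```

```text
t: 42.18
tool_pos: [0.4677, -0.0342, 0.0553]
tcp_rot: [0.0, 0.848, -0.529, -0.0]
wrist_force: [0.2, 0.6, -3.6]
grip_width: 0.15
yaw 26.1 ring [0.5724 0.017 ] tcpz 0.0553 F [ 0.2  0.6 -3.6] M [-0.112  0.187  0.017] rxF -0.05 q [-0.13  0.66  0.12  2.33 -0.46  0.17 -0.69]
t: 42.42
tool_pos: [0.4618, -0.0199, 0.0556]
tcp_rot: [0.0, 0.809, -0.588, 0.001]
wrist_force: [0.4, -4.9, -2.7]
grip_width: 0.154
yaw 17.9 ring [0.5727 0.016 ] tcpz 0.0556 F [ 0.4 -4.9 -2.7] M [-0.952  0.105  0.462] rxF 0.56 q [-0.18  0.66  0.14  2.35 -0.55  0.16 -0.78]
```

```bash
python3 -c "
from h import *
tq(3);st()"
```

```text
mean F [ 0.02 -4.39 -2.72] M [-1.108  0.178  0.223] rxF 0.494 +- 0.057
yaw 18.1 ring [0.5726 0.0165] tcpz 0.0556 F [ 0.5 -3.2 -3.3] M [-0.914  0.211  0.253] rxF 0.38 q [-0.18  0.66  0.14  2.35 -0.55  0.16 -0.78]
```

```bash
python3 -m creep '[{"tx":-0.0061,"ty":-0.0002,"tz":0,"roll":3},{"tx":-0.0122,"ty":-0.0006,"tz":0,"roll":6},{"tx":-0.0122,"ty":-0.0006,"tz":0,"roll":6}]'; python3 -c "
from h import *
st();W=tq(3);save(W['pixels'],'w32',(180,0,400,160),3.5)"
```

```text
t: 42.95
tool_pos: [0.4584, -0.0075, 0.0555]
tcp_rot: [0.0, 0.777, -0.629, 0.0]
wrist_force: [0.2, -6.3, -2.9]
grip_width: 0.149
yaw 12.0 ring [0.5725 0.0168] tcpz 0.0555 F [ 0.2 -6.3 -2.9] M [-1.162  0.147  0.265] rxF 0.73 q [-0.21  0.66  0.15  2.35 -0.61  0.16 -0.85]
mean F [-0.29 -5.01 -2.47] M [-1.079  0.204  0.298] rxF 0.572 +- 0.027
```

View pics/w32.png

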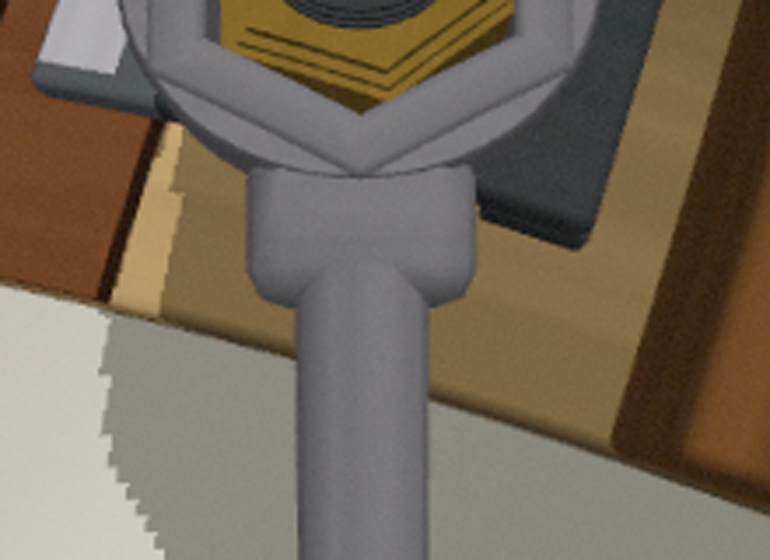

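```bash
python3 -m creep '[{"tx":-0.0061,"ty":-0.0002,"tz":0,"roll":3},{"tx":-0.0122,"ty":-0.0006,"tz":0,"roll":6},{"tx":-0.0122,"ty":-0.0006,"tz":0,"roll":6}]'; python3 -c "
from h import *
st();W=tq(3);save(W['pixels'],'w33',(180,0,400,160),3.5)"
```

```text
t: 43.48
tool_pos: [0.4564, 0.0046, 0.0555]
tcp_rot: [0.0, 0.743, -0.669, 0.0]
wrist_force: [0.7, -6.1, -2.7]
grip_width: 0.148
yaw 6.0 ring [0.5724 0.0168] tcpz 0.0555 F [ 0.7 -6.1 -2.7] M [-1.19   0.233  0.326] rxF 0.73 q [-0.25  0.66  0.16  2.36 -0.67  0.16 -0.92]
mean F [-0.35 -5.1  -2.94] M [-1.104  0.154  0.383] rxF 0.596 +- 0.028
```

View pics/w33.png

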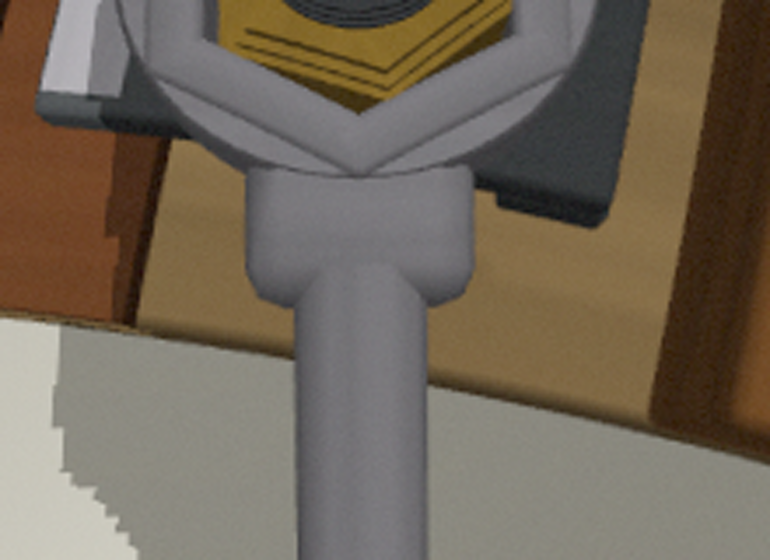

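```bash
python3 -m creep '[{"tx":-0.0061,"ty":-0.0002,"tz":0,"roll":3},{"tx":-0.0122,"ty":-0.0006,"tz":0,"roll":6},{"tx":-0.0122,"ty":-0.0006,"tz":0,"roll":6}]'; python3 -c "
from h import *
st();W=tq(4)"
python3 -m creep '[{"tx":-0.0061,"ty":-0.0002,"tz":0,"roll":3},{"tx":-0.0102,"ty":-0.0004,"tz":0,"roll":5},{"tx":-0.0102,"ty":-0.0004,"tz":0,"roll":5}]'; python3 -c "
from h import *
st();W=tq(4);save(W['pixels'],'w34',(180,0,400,160),3.5)"
```

```text
t: 44.0
tool_pos: [0.4556, 0.0167, 0.0555]
tcp_rot: [0.0, 0.708, -0.707, 0.0]
wrist_force: [-0.4, -6.0, -2.3]
grip_width: 0.152
yaw 0.1 ring [0.5722 0.0169] tcpz 0.0555 F [-0.4 -6.  -2.3] M [-1.17   0.208  0.422] rxF 0.71 q [-0.29  0.66  0.18  2.36 -0.73  0.17 -0.99]
mean F [-0.1  -5.1  -2.88] M [-1.098  0.236  0.427] rxF 0.604 +- 0.041
t: 44.58
tool_pos: [0.456, 0.0268, 0.0555]
tcp_rot: [-0.0, -0.676, 0.737, -0.0]
wrist_force: [0.1, -6.1, -3.3]
grip_width: 0.149
yaw -4.9 ring [0.5722 0.0169] tcpz 0.0555 F [ 0.1 -6.1 -3.3] M [-1.154  0.239  0.477] rxF 0.72 q [-0.32  0.67  0.2   2.36 -0.77  0.17 -1.05]
mean F [-0.11 -5.41 -2.29] M [-1.108  0.283  0.554] rxF 0.641 +- 0.004
```

View pics/w34.png

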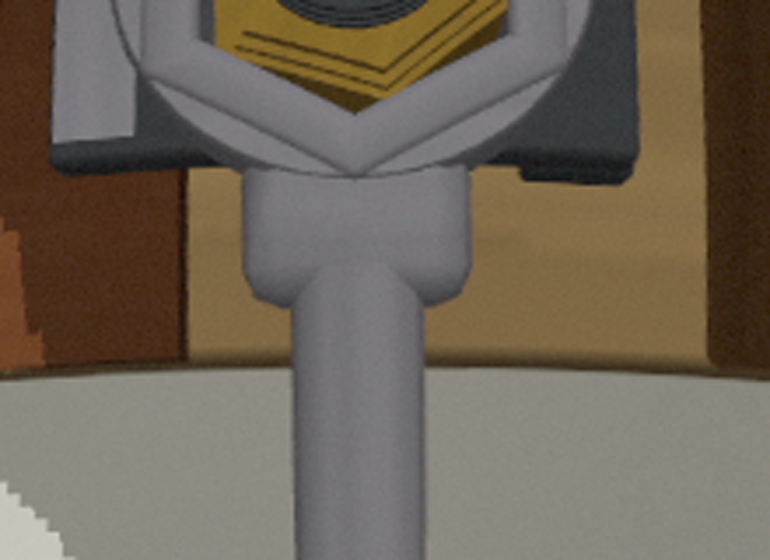

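```bash
python3 -m creep '[{"tx":0,"ty":0,"tz":0.001,"roll":0},{"tx":0,"ty":0,"tz":0.002,"roll":0},{"tx":0,"ty":0,"tz":0.002,"roll":0},{"tx":0,"ty":0,"tz":0.002,"roll":0}]'; python3 -c "
from h import *
st();W=tq(4);save(W['pixels'],'w35',(180,0,400,160),3.5)"
```

```text
t: 45.28
tool_pos: [0.456, 0.0267, 0.0537]
tcp_rot: [0.0, -0.676, 0.737, -0.0]
wrist_force: [-1.8, -4.9, 2.9]
grip_width: 0.149
yaw -4.9 ring [0.5722 0.0168] tcpz 0.0537 F [-1.8 -4.9  2.9] M [-1.002  0.2    0.486] rxF 0.59 q [-0.31  0.67  0.19  2.36 -0.78  0.17 -1.05]
mean F [-1.34 -4.68  1.71] M [-1.057  0.19   0.48 ] rxF 0.563 +- 0.010
```

```bash
python3 -m creep '[{"tx":0.0061,"ty":-0.0002,"tz":-0.001,"roll":-3},{"tx":0.0122,"ty":-0.0006,"tz":-0.002,"roll":-6},{"tx":0.0122,"ty":-0.0006,"tz":-0.002,"roll":-6}]'; python3 -c "
from h import *
st();W=tq(2);save(W['pixels'],'w36',(180,0,400,160),3.5)"
```

```text
t: 45.85
tool_pos: [0.4557, 0.0149, 0.0555]
tcp_rot: [-0.0, 0.714, -0.7, -0.0]
wrist_force: [0.9, 0.2, -3.2]
grip_width: 0.148
yaw 1.1 ring [0.5723 0.0172] tcpz 0.0555 F [ 0.9  0.2 -3.2] M [0.079 0.226 0.233] rxF -0.02 q [-0.28  0.66  0.18  2.36 -0.72  0.17 -0.98]
mean F [-0.04  0.2  -2.78] M [-0.007  0.151  0.224] rxF -0.024 +- 0.002
```

View pics/w36.png

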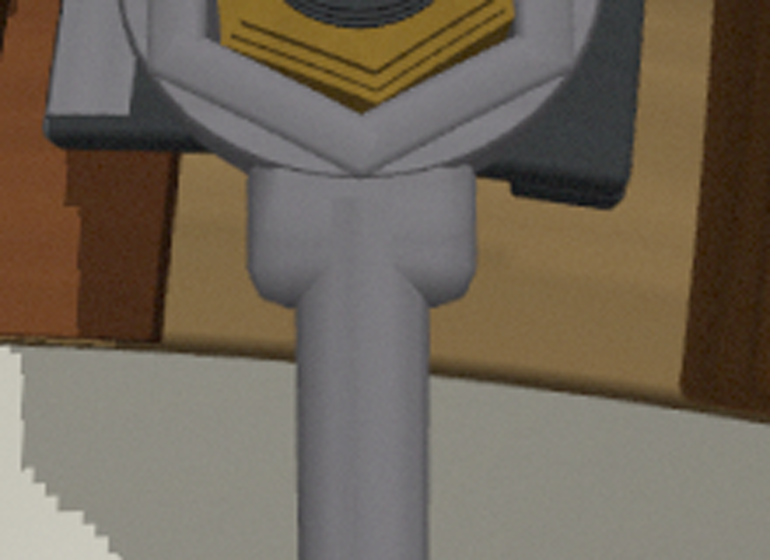

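```bash
python3 -m creep '[{"tx":0.003,"ty":0,"tz":0,"roll":-2},{"tx":0.003,"ty":0,"tz":-0.003,"roll":-2},{"tx":0.003,"ty":0,"tz":-0.007,"roll":-2},{"tx":0.003,"ty":0,"tz":-0.011,"roll":-2}]'; python3 -c "
from h import *
st();W=tq(1);save(W['pixels'],'w37',(180,0,400,160),3.5)"
```

```text
t: 46.45
tool_pos: [0.4556, 0.0119, 0.0668]
tcp_rot: [0.0, 0.726, -0.688, -0.0]
wrist_force: [0.8, -1.3, -2.9]
grip_width: 0.151
yaw 3.0 ring [0.5721 0.0181] tcpz 0.0668 F [ 0.8 -1.3 -2.9] M [-0.07   0.175 -0.028] rxF 0.16 q [-0.29  0.64  0.21  2.36 -0.69  0.2  -0.96]
mean F [-0.87 -1.24 -2.95] M [-0.087  0.264 -0.038] rxF 0.141 +- 0.000
```

View pics/w37.png

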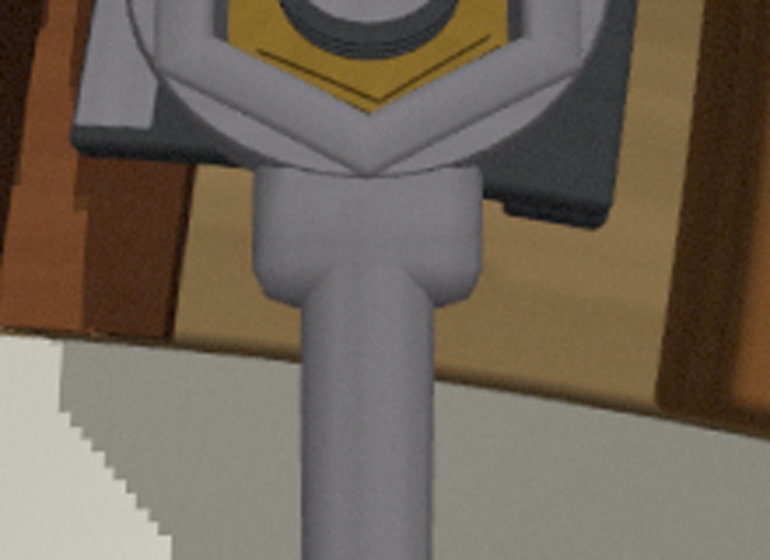

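```bash
python3 -m creep '[{"tx":0,"ty":0,"tz":-0.012,"roll":0},{"tx":0,"ty":0,"tz":-0.035,"roll":0},{"tx":0.03,"ty":0,"tz":-0.08,"roll":0},{"tx":0.09,"ty":0,"tz":-0.09,"roll":-3},{"tx":0.15,"ty":0.0,"tz":-0.09,"roll":-6},{"tx":0.21,"ty":0,"tz":-0.09,"roll":-10},{"tx":0.27,"ty":0.005,"tz":-0.08,"roll":-10.3},{"tx":0.33,"ty":0.008,"tz":-0.06,"roll":-10.3}]'
python3 -m creep '[{"tx":0.0185,"ty":0.0,"tz":0.03,"roll":0},{"tx":0.0185,"ty":0.0,"tz":0.06,"roll":0},{"tx":0.0185,"ty":0,"tz":0.06,"roll":0},{"tx":0.0185,"ty":0,"tz":0.06,"roll":0}]'
python3 -c "
from h import *
st();W=tq(1);save(W['pixels'],'w38')"
```

```text
t: 47.5
tool_pos: [0.4653, -0.3192, 0.127]
tcp_rot: [-0.0, 0.785, -0.62, 0.001]
wrist_force: [1.4, 0.1, -3.4]
grip_width: 0.152
t: 48.0
tool_pos: [0.4697, -0.3352, 0.0675]
tcp_rot: [-0.0, 0.785, -0.62, 0.0]
wrist_force: [0.9, -0.1, -3.7]
grip_width: 0.152
yaw 13.4 ring [ 0.5832 -0.3082] tcpz 0.0675 F [ 0.9 -0.1 -3.7] M [-0.083  0.187  0.021] rxF 0.35 q [ 0.34  0.71  0.27  2.09 -0.46  0.4  -0.36]
mean F [-0.04  0.43 -3.19] M [-0.104  0.168  0.01 ] rxF -0.058 +- 0.000
```

View pics/w38.png

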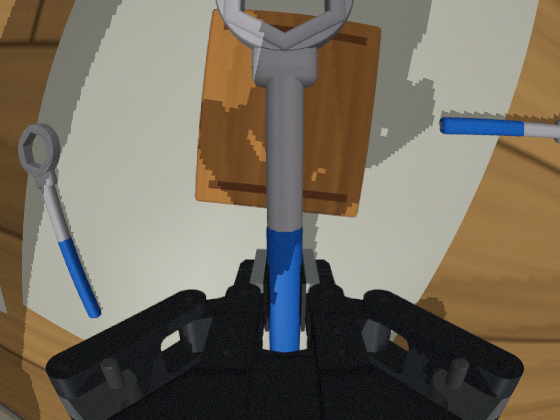

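```bash
python3 -m creep '[{"tx":0,"ty":0.004,"tz":0.015,"roll":0},{"tx":0,"ty":0.004,"tz":0.024,"roll":0},{"tx":0,"ty":0.004,"tz":0.0275,"roll":0},{"tx":0,"ty":0.004,"tz":0.0275,"roll":0}]'
python3 -m creep '[{"tx":0,"ty":0,"tz":0,"roll":0},{"tx":0,"ty":0,"tz":0,"roll":0},{"tx":0,"ty":0,"tz":0,"roll":0},{"tx":0,"ty":0,"tz":0,"roll":0}]' 130
python3 -m creep '[{"tx":0,"ty":0,"tz":-0.02,"roll":0},{"tx":0,"ty":0,"tz":-0.07,"roll":0},{"tx":0,"ty":0,"tz":-0.12,"roll":0},{"tx":0,"ty":0,"tz":-0.18,"roll":0},{"tx":0,"ty":0,"tz":-0.2,"roll":0},{"tx":0,"ty":0,"tz":-0.2,"roll":0}]'
python3 -c "
from h import *
st();W=tq(1);save(W['pixels'],'w39');np.savez('w39',**W);D=cams.get_image('side');save(D['pixels'],'d39',(200,130,440,340),3.3)"
```

```text
t: 48.55
tool_pos: [0.4653, -0.336, 0.0395]
tcp_rot: [-0.0, 0.785, -0.62, -0.0]
wrist_force: [-3.7, 2.2, 4.9]
grip_width: 0.144
t: 49.05
tool_pos: [0.4658, -0.3364, 0.0392]
tcp_rot: [-0.0, 0.785, -0.62, 0.0]
wrist_force: [0.1, 0.1, -0.4]
grip_width: 0.487
t: 49.8
tool_pos: [0.4663, -0.3366, 0.2408]
tcp_rot: [-0.0, 0.785, -0.62, 0.002]
wrist_force: [0.3, -0.5, 0.1]
grip_width: 0.492
yaw 13.4 ring [ 0.5798 -0.3096] tcpz 0.2408 F [ 0.3 -0.5  0.1] M [-0.031  0.05  -0.058] rxF 0.16 q [ 0.2   0.47  0.47  1.98 -0.31  0.76 -0.48]
mean F [-0.9   0.87 -0.38] M [-0.002  0.027 -0.017] rxF -0.415 +- 0.000
```

View pics/w39.png

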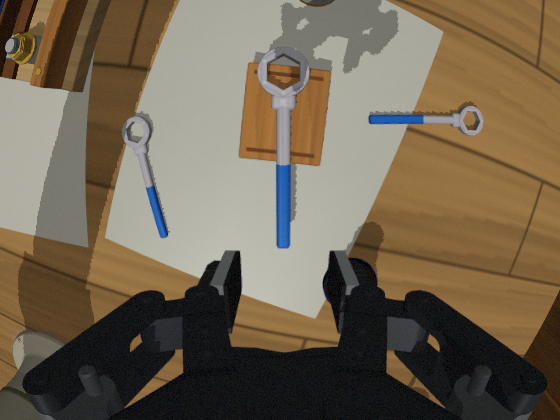

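View pics/d39.png

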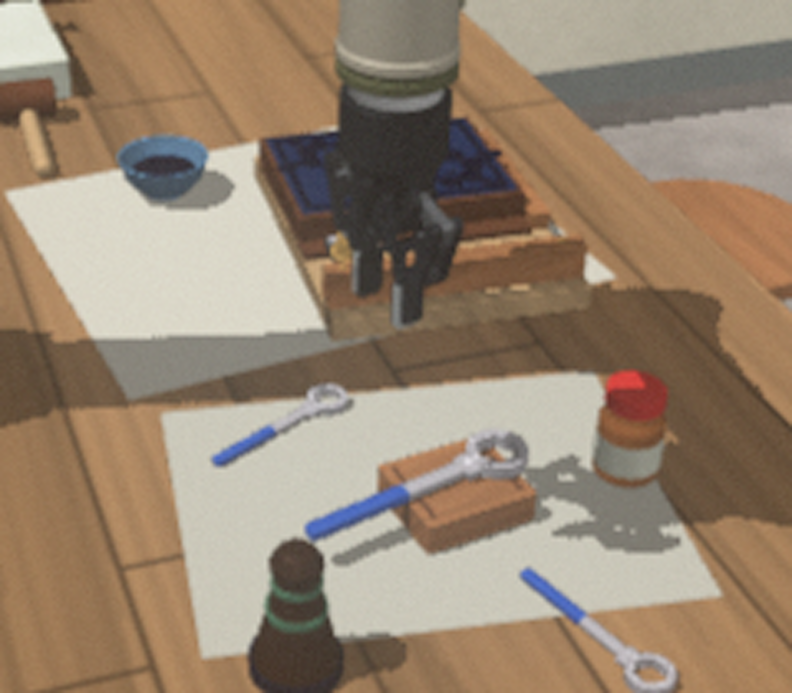

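```bash
python3 -c "
from bench import ticket
print(ticket.finish_job())"
```

```text
the job is handed in; nothing more can be done
None
```

I tightened the nut to about 1.2 N m, laid the spanner flat back on its rest and handed the job in at about 50 s. No verdict came back, so the results below are my own estimates.

- **Tightening:** The wrist sensor averaged about 1.19 N m at the end of the last pull. The nut turned about 0.4 rad after the strap began to bear, which by itself gives roughly 1.15 N m. The clamp force on the block was not measured; I inferred it from the torque. The spanner was fully down on the nut for that pull: it met the flange when pushed down.
- **Spanner on the rest:** The last images show it flat, right side up and free of the gripper. Its ring is about 4 cm from the rest's centre, and the wrist force had dropped to zero.
- **Surroundings:** The block, bowl, jar and brush look unmoved in the last pictures, and the gripper never came near the wet block.

Three things went wrong on the way:
- **Failed fit:** One stroke was made with the ring riding on top of the nut. I set the spanner down on its rest and gripped it again level.
- **Lost stroke:** On one lift the ring stuck and turned the nut back by about one swing. I levelled the ring on the nut's top and repeated that stroke.
- **Re-centring:** Two later fits needed small corrections before the ring went down.

The torque readings varied by about 0.1 to 0.2 N m: single readings ran somewhat above or below the averages, and the held average fell to about 1.05 N m once I pushed the spanner down. The true torque could therefore differ somewhat from 1.2 N m. All the estimates stayed above the 1.0 N m the clamp force needs and below 1.4 N m.

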